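# Grease the support pins and press them into the gel tank base

### The job

Take the lid off the grease pot and set it flat on the bench, clear of the pot. Then, one pin at a time and starting from the lug end of the stand, dip the foot of each pin that is there deep into the pot, nearly to its floor, then press it fully home in the hole of the base that has the same place in the row (counted from the base's lug end), feeling for the hole, before taking the next. Finally put the lid back properly on the pot, leaving the pot upright on the bench and the small black block and the red plug alone.

Things in the scene. Friction and masses are not known exactly. Their poses are not given: they have to be found in the camera images.
- base: gel tank base, fixed, 90 x 224 x 32 mm high: a grey frame round a white insert with a row of four holes; origin at the centre of its underside, y along the row, z up. A lug (16 x 30 x 14 mm high) sticks out of its +y end (to the robot's left; yaw up to 0.4 rad). Nominal holes at y = +75, +25, -25, -75 mm, first to fourth; the insert sits up to 2.5 mm off in x and in y, all four holes alike
- stand: fixed aluminium pin stand, 50 x 170 x 28 mm high; origin at the centre of its underside, y along its row of four slots, z up; the same lug at its +y end (to the robot's left). Slots 14 mm wide, 18 mm deep, at y = +60, +20, -20, -60 mm, first to fourth; some are empty. It is on one side of the pot, the base on the other
- pot: small round open steel grease pot, loose, 300 g: 54 mm across, 40 mm high, mouth 44 mm across, inner floor 6 mm above its origin (centre of its underside); z up. At the start it is covered by its lid. Its yaw means nothing
- lid: loose grey plastic lid of the pot, 50 g: a plug 36 mm across and 6 mm deep, then a flange 58 mm across and 6 mm thick, then a round upright grip 14 mm across and 32 mm tall on top (44 mm in all). Origin at the centre of the underside of the plug, z up. Seated, its origin is 34 mm above the pot's origin; set on the bench it stands on the plug with its origin at z = 0
- hole1 (a point): nominal centre of the mouth of hole 1 (from the lug end), on the base's frame; the true hole is up to 2.5 mm off in x and y: feel for it. Blind, no chamfer, 13.4 mm across, 24 mm deep. A black disc 4 mm thick fills it from 8 mm below the mouth; it slides down against some 6 N, stays where pushed and stops after 12 mm: a pin fully home has its foot 20 mm below the mouth
- pin1: steel support pin, 90 g, 70 mm long, standing in slot 1 of the stand (from the lug end), if present, its foot 10 mm above the bench: a plain round shank 12 mm across and 36 mm long with a flat square-edged foot, and above it a square head 16 x 16 mm, 34 mm tall, its sides nearly in line with the stand's. Origin at the centre of its foot, z up along the pin, x and y square to the head's sides
- hole2 (a point): nominal centre of the mouth of hole 2 (from the lug end), on the base's frame; the true hole is up to 2.5 mm off in x and y: feel for it. Blind, no chamfer, 13.4 mm across, 24 mm deep. A black disc 4 mm thick fills it from 8 mm below the mouth; it slides down against some 6 N, stays where pushed and stops after 12 mm: a pin fully home has its foot 20 mm below the mouth
- pin2: steel support pin, 90 g, 70 mm long, standing in slot 2 of the stand (from the lug end), if present, its foot 10 mm above the bench: a plain round shank 12 mm across and 36 mm long with a flat square-edged foot, and above it a square head 16 x 16 mm, 34 mm tall, its sides nearly in line with the stand's. Origin at the centre of its foot, z up along the pin, x and y square to the head's sides
- hole3 (a point): nominal centre of the mouth of hole 3 (from the lug end), on the base's frame; the true hole is up to 2.5 mm off in x and y: feel for it. Blind, no chamfer, 13.4 mm across, 24 mm deep. A black disc 4 mm thick fills it from 8 mm below the mouth; it slides down against some 6 N, stays where pushed and stops after 12 mm: a pin fully home has its foot 20 mm below the mouth
- pin3: steel support pin, 90 g, 70 mm long, standing in slot 3 of the stand (from the lug end), if present, its foot 10 mm above the bench: a plain round shank 12 mm across and 36 mm long with a flat square-edged foot, and above it a square head 16 x 16 mm, 34 mm tall, its sides nearly in line with the stand's. Origin at the centre of its foot, z up along the pin, x and y square to the head's sides
- hole4 (a point): nominal centre of the mouth of hole 4 (from the lug end), on the base's frame; the true hole is up to 2.5 mm off in x and y: feel for it. Blind, no chamfer, 13.4 mm across, 24 mm deep. A black disc 4 mm thick fills it from 8 mm below the mouth; it slides down against some 6 N, stays where pushed and stops after 12 mm: a pin fully home has its foot 20 mm below the mouth
- pin4: steel support pin, 90 g, 70 mm long, standing in slot 4 of the stand (from the lug end), if present, its foot 10 mm above the bench: a plain round shank 12 mm across and 36 mm long with a flat square-edged foot, and above it a square head 16 x 16 mm, 34 mm tall, its sides nearly in line with the stand's. Origin at the centre of its foot, z up along the pin, x and y square to the head's sides
- block: bystander: black plastic block, 50 x 35 x 12 mm, lying beyond the work
- plug: bystander: red round plug, 32 mm across, 48 mm high with its brass tip
Not all that is in view belongs to the job. Leave any yellow look-alike of the pin1 alone.

How it is judged:
By the outcome, as a careful person would: the job done as asked, in the order asked, and still so for the second after the job is handed in, with the robot touching nothing.
Of pin1, pin2, pin3, pin4 only 3 to 4 are there at a start; the rules pass over those that are not, and their reading is None.
At some moment in a run one of pot, lid may be knocked a few centimetres aside while the robot is not near it.
It also fails if it takes over 210 s, if anything falls off the work surface, if the arm or the gripper's body presses on something with over 40 N, if the wrist force passes 120 N, or if a joint passes its speed limit or range.

### The arm

A 6-joint arm with a two-finger parallel gripper is mounted at the origin on the work surface. World frame = base frame: x ahead of the robot, y to its left, z up, the work surface at z = 0. Lengths are in mm, angles in rad, forces in N, time in s.
With the tool pointing down it reaches from about 375 to 975 mm from the base axis. Payload 3.8 kg.
Tool frame: the origin (TCP) lies at the centre of the arm's flange, where the gripper is bolted on; the fingertips stand 173 mm ahead of it and the grasp point (between the pads) lies 155 mm ahead of it (bot.tip_reach is the distance from the TCP to the fingertips, in mm); z points along the fingers, y is the line along which they close (so a half turn about z gives the same grasp; the last joint's range is limited). The gripper opens to 85 mm and grips with 20 to 120 N. Pads are 22 mm wide; open, the fingers measure 114 mm over their backs; the gripper's body (76 mm by 85 mm) begins 54 mm behind the grasp point. The pads swing forward as they close: fully open they stand 13 mm farther back than shut.
Start: joints at [1.077, 0.264, 1.604, -0, 1.274, -0.037], TCP at [297.726, 605.788, 404.68] pointing down, gripper open.
Joint ranges: [-2.63, 2.63], [-0.94, 2.18], [0.31, 2.57], [-1.31, 4.45], [0, 2.66], [-2.55, 2.55]. Speed limits (rad/s): [2.57, 2.57, 3.14, 3.14, 3.14, 3.14].

### API

Orientations are given as a unit quaternion [w, x, y, z].
In Python, from workcell import bot gives the robot as it stands. The module is installed in compiled form; this text tells all that it offers.
- The arm moves only by the tool servo_tool, never from a script. Its argument "series" is a list of rows, each a list of 7 numbers: the shift along the tool's x, y, z in cm, then the turn, a rotation vector about the tool's x, y, z in degrees, then the finger opening in cm, from 0 to 8.54. A call has 1 to 12 rows; each row is the pose to reach, as a shift and turn from the pose commanded when the call began, along the tool's axes at that moment; what a row does not reach only later rows make up. A row lasts 1/8 s, in which the tool goes at most 62.5 mm and 10.7 degrees, less where a joint would pass 70% of its speed; a pose out of reach is approached as far as the arm can. A call with a gripper value outside its range is refused whole. The fingers move at their own pace and stop on an object; the grip force is fixed at half the most. Time passes only in rows, so rows that repeat a pose let the fingers close. It gives the time, the measured TCP pose, the force, the opening and the grip force at its end, in the units of the state.
- bot.observe(): the state, without advancing time (a new reading comes with each control period).
- bot.grab_frame(name): name is "scene" or "top"; returns the picture (420x560x3 uint8, red, green, blue); there is no depth.
- bot.camera_model(name): a dict with "fx", "fy", "cx", "cy" (pixels), "xyz" and "attitude" of the camera in the world. Camera axes: x right, y down, z forward; pixel columns grow to the right and rows downward; lengths in mm; the calibration is good to about 2 mm. A picture is of the moment at which its call begins. camera_model takes no time and is no camera call.
- bot.job_done(): hands the job in; it is judged then, once.
The state is a dict: "time_s": time; "joint_positions": joint angles; "qvel": joint speeds; "tau": joint torques, N m; "position": TCP position; "orientation": TCP orientation; "force": force on the tool from outside, world axes, zero at the start; "wrist_torque": the same for the moment, N m; "finger_gap": finger opening in mm; "grip_force": force on a finger pad.
Only numpy, scipy, OpenCV 4.12 (cv2) and the standard library are available. Lean on these libraries where they do the work, as an engineer would, in place of code of your own. Each camera call takes 0.05 s, during which the arm holds its last target. There are 200 camera calls.

## Working session

There is one attempt and no reset: what is moved stays moved. The work goes in short steps, Python scripts to look and compute and a tool call to move; the robot and the scene stay as the last step left them, time stands still between calls to the robot, and variables do not carry over. Pictures are saved under pics/ and viewed, at most 14 in all, crops included, and the job is handed in when it is done.

Besides the shell and the picture viewer there is one more tool, called after "Call:" by a JSON object that holds its "name" and its "arguments", one argument or row to a line. servo_tool: Moves the arm, as the interface text tells. Its arguments: {"type":"object","properties":{"series":{"type":"array"}},"required":["series"]}

```bash
ls; mkdir -p pics; python3 - <<'E'
from workcell import bot
import cv2
for n in("scene","top"):
    cv2.imwrite(f"pics/{n}0.png",bot.grab_frame(n)[:,:,::-1]); print(bot.camera_model(n))
print(bot.observe(),bot.tip_reach)
E
```

```text
pics
{'fx': 387.1807975810127, 'fy': 387.1807975810127, 'cx': 280.9751829856984, 'cy': 213.3580213930925, 'xyz': array([894.06459545, 595.37388103, 612.26708972]), 'attitude': array([-0.09653381,  0.1991473 ,  0.88321292, -0.41346888])}
{'fx': 462.6774412827064, 'fy': 462.6774412827064, 'cx': 278.1823165359323, 'cy': 213.9048364888436, 'xyz': array([ 360.35376828,   18.34837736, 1044.34295511]), 'attitude': array([ 0.08205963, -0.66714036,  0.73502582, -0.08903371])}
{'time_s': 0.1, 'joint_positions': array([ 1.07709602e+00,  2.64654131e-01,  1.60526190e+00, -1.18465144e-05,
        1.27371502e+00, -3.68829319e-02]), 'qvel': array([ 9.98815505e-04, -1.03949527e-05, -4.03156896e-03, -2.63616294e-03,
        1.03371713e-03, -7.89184517e-04]), 'tau': array([ 1.44252816e-03, -5.16706574e+01, -3.68589985e+01, -5.80265487e-05,
        6.27834190e-03,  3.21569382e-05]), 'position': array([297.57840321, 605.50483297, 403.48892466]), 'orientation': array([-2.61759971e-04,  2.26426018e-01,  9.74027833e-01, -9.85025789e-04]), 'force': array([-0.43402211, -0.55748154,  0.47527425]), 'wrist_torque': array([-0.01584493, -0.0349051 , -0.01351483]), 'grip_force': 0.0, 'finger_gap': 85.57048897269199} 173.4
```

View pics/scene0.png

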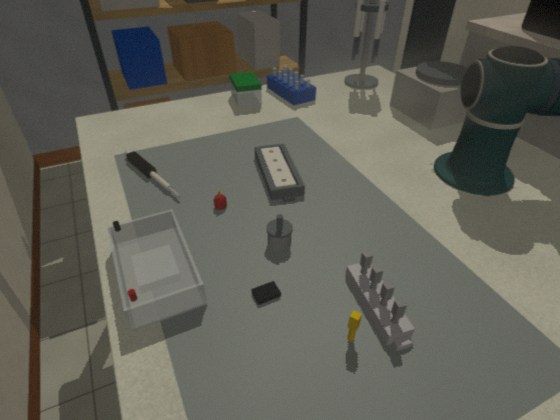

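View pics/top0.png

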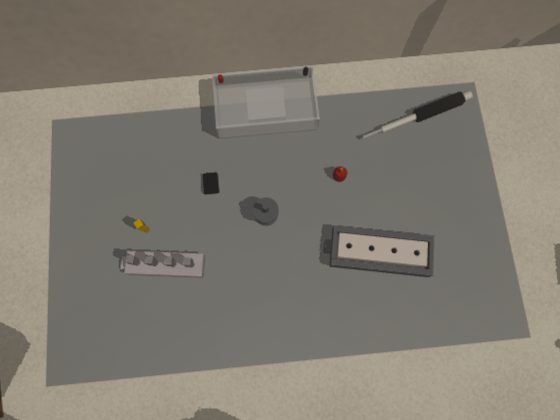

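The scene view shows the stand with four pins at about (385,300), the yellow look-alike at (354,325), the lidded pot at (280,235) and the base at (278,170). In the top view the stand's lug is at (122,264), the pot at (265,211), the base's lug at (328,246) and its holes at (349,245) to (417,253).

```bash
cat > h.py <<'E'
import numpy as np, cv2
from scipy.spatial.transform import Rotation as R
from workcell import bot
def rot(q): return R.from_quat(np.r_[q[1:],q[0]])
def ray(n,px):
    m=bot.camera_model(n); px=np.atleast_2d(px).astype(float)
    d=np.c_[(px[:,0]-m['cx'])/m['fx'],(px[:,1]-m['cy'])/m['fy'],np.ones(len(px))]
    return m['xyz'],rot(m['attitude']).apply(d)
def plane(n,px,z):
    o,d=ray(n,px); return (o+d*((z-o[2])/d[:,2])[:,None])[:,:2]
def proj(n,P):
    m=bot.camera_model(n); c=rot(m['attitude']).inv().apply(np.atleast_2d(P)-m['xyz'])
    return np.c_[c[:,0]/c[:,2]*m['fx']+m['cx'],c[:,1]/c[:,2]*m['fy']+m['cy']]
def move(xyz,yaw=None):
    "tool-frame shift in cm and turn in deg to TCP target (tool down, tool y axis at world angle yaw mod pi)"
    s=bot.observe(); r=rot(s['orientation']); out=r.inv().apply(np.array(xyz)-s['position'])/10
    t=np.zeros(3)
    if yaw is not None:
        y=r.apply([0,1,0]); c=[]
        for a in (yaw,yaw+np.pi):
            Y=np.array([np.cos(a),np.sin(a),0]); Z=np.array([0,0,-1]); 
            c.append((r.inv()*R.from_matrix(np.c_[np.cross(Y,Z),Y,Z])).as_rotvec(degrees=True))
        t=c
    return np.round(out,3),np.round(t,2)
E
python3 - <<'E'
from h import *
print(proj("scene",[0,0,0]),proj("top",[[0,0,0],[400,0,0]]))
n="top"
print("pot/lid", plane(n,[[265,211]],40))
print("base holes",plane(n,[[349,245],[371.5,248],[394,250.5],[417,253]],32))
print("stand",plane(n,[[125,250],[203,253],[204,277],[125,276]],28))
print("pins",plane(n,[[131,258],[150,258],[168,259],[187,262]],80))
s=bot.grab_frame("scene");t=bot.grab_frame("top")
a=cv2.resize(s[120:360,200:430],None,fx=2.5,fy=2.5,interpolation=3)
cv2.imwrite("pics/s1.png",a[:,:,::-1])
b=np.vstack([cv2.resize(t[235:290,110:215],None,fx=7,fy=5.2,interpolation=3)[:, :735],cv2.resize(t[190:285,230:440],None,fx=3.5,fy=3.2,interpolation=3)])
cv2.imwrite("pics/t1.png",b[:,:,::-1])
E
```

```text
[[472.58852125 172.29108565]] [[305.56449312 511.83309727]
 [285.57677865 309.28111746]]
pot/lid [[617.61635731  24.95509496]]
base holes [[ 524.18250124 -153.3549813 ]
 [ 512.6970234  -202.00271545]
 [ 502.35418199 -250.66294815]
 [ 491.93369632 -300.28450215]]
stand [[561.77436174 342.60367995]
 [538.29922312 170.47384089]
 [485.10284392 171.34256491]
 [504.01028349 343.5896674 ]]
pins [[533.22793713 313.7616586 ]
 [529.3714647  274.04787671]
 [523.60556834 236.51298965]
 [513.43335201 197.14269886]]
```

View pics/t1.png

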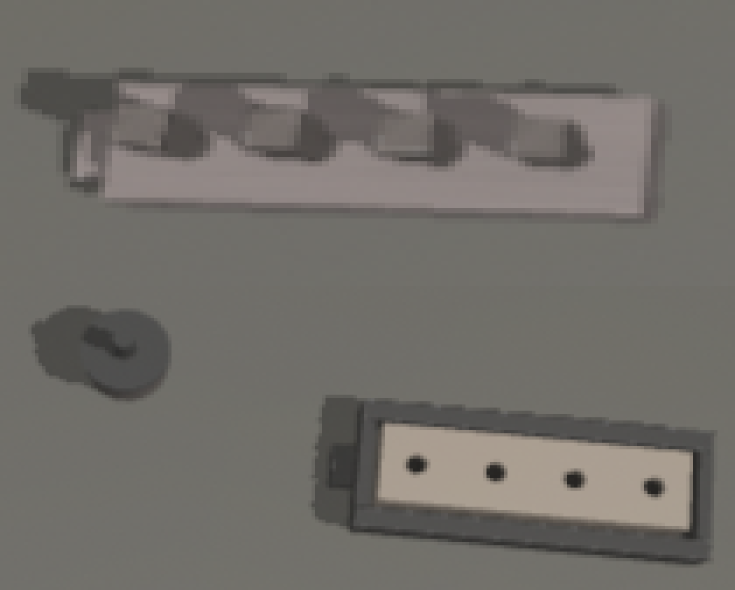

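View pics/s1.png

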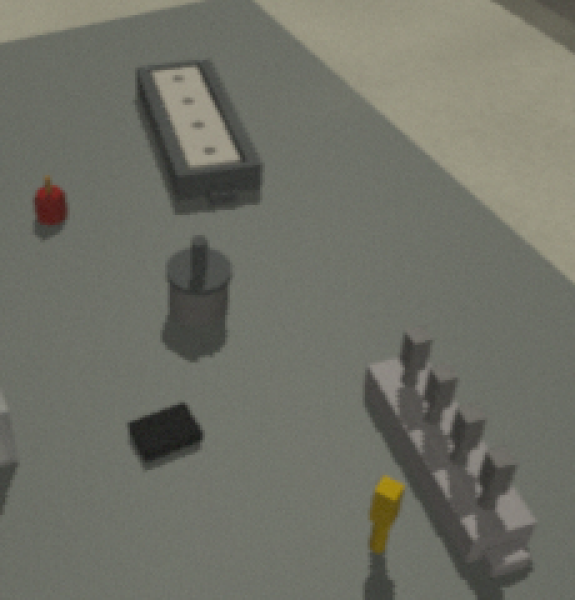

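The enlarged views show all four pins. In the top image their heads are at about (130.4,259.4), (149.3,260), (167.1,260.8) and (187.1,261.5). The lid flange is centred at about (266,210), and the four holes are clear on the white insert.

```bash
python3 - <<'E'
from h import *
f={n:np.mean([bot.grab_frame(n).astype(float) for _ in range(4)],0) for n in("top","scene")}
np.savez("f.npz",**f)
print("pins",plane("top",[[130.4,259.4],[149.3,260],[167.1,260.8],[187.1,261.5]],80))
print("flange top/scene",plane("top",[[266,210]],46),plane("scene",[[279.6,228.4]],46),"grip top scene",plane("scene",[[280,216]],78))
# base insert mask, holes
for n,box in (("top",(320,220,440,280)),("scene",(250,140,305,200))):
    x0,y0,x1,y1=box; g=f[n][y0:y1,x0:x1].mean(2); big=cv2.resize(g,None,fx=8,fy=8,interpolation=cv2.INTER_CUBIC)
    ins=(big>120).astype(np.uint8); c=max(cv2.findContours(ins,0,2)[0],key=cv2.contourArea)
    print(n,g.max(),"insert area",cv2.contourArea(c)/64)
    m=np.zeros_like(ins); cv2.drawContours(m,[cv2.convexHull(c)],0,1,-1); m=cv2.erode(m,np.ones((9,9)))
    h=((big<(105 if n=="top" else 115))&(m>0)).astype(np.uint8)
    k,_,st,ce=cv2.connectedComponentsWithStats(h)
    P=np.array([(ce[i]-3.5)/8+[x0,y0] for i in range(1,k) if st[i,4]>200]); 
    P=P[np.argsort(-plane(n,P,32)[:,1])]
    print(P.round(1).tolist(),plane(n,P,32).round(1).tolist())
# stand top face
g=f["top"][235:290,110:215]; b=cv2.resize(g,None,fx=8,fy=8,interpolation=2)
m=((b[:,:,0]-b[:,:,1])>8).astype(np.uint8)
c=max(cv2.findContours(m,0,2)[0],key=cv2.contourArea); r=cv2.boxPoints(cv2.minAreaRect(c))
q=plane("top",(r-3.5)/8+[110,235],28); print("stand",q.round(1).tolist(),q.mean(0))
cv2.imwrite("pics/m.png",m*255)
E
```

```text
pins [[530.38620818 315.07473716]
 [525.28558878 275.63625438]
 [519.99019284 238.54043436]
 [514.46490429 196.88237258]]
flange top/scene [[618.15308801  22.49240901]] [[622.12900112  27.73406959]] grip top scene [[619.70528089  24.36187438]]
top 158.41666666666666 insert area 2123.53125
[[348.5, 245.4], [371.1, 247.8], [393.7, 250.1], [416.3, 252.5]] [[523.4, -152.2], [513.3, -201.2], [503.3, -250.1], [493.2, -299.0]]
scene 151.91666666666666 insert area 734.109375
[[283.4, 179.8], [278.8, 169.5], [274.7, 159.9], [270.7, 151.0]] [[524.9, -153.7], [514.8, -202.8], [504.5, -251.9], [494.5, -300.8]]
stand [[510.9, 345.7], [561.2, 342.8], [537.1, 170.8], [487.2, 175.7]] [524.10504534 258.75511288]
```

View pics/m.png

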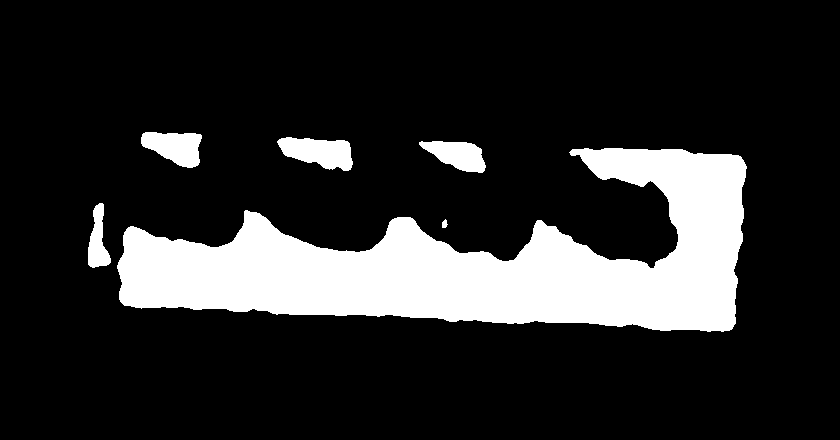

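```bash
python3 - <<'E'
from h import *
print("pins scene",plane("scene",[[398.8,306],[387.2,287.6],[376.4,272],[366.8,256.4]],80))
print(move([619.5,24.5,330],-0.14))
E
```

```text
pins scene [[541.23849589 321.93874886]
 [534.45926201 281.86947191]
 [529.79331596 244.11987626]
 [522.66434936 204.12957255]]
(array([-54.517, -37.974,   7.469]), array([[   0.  ,    0.  ,   71.85],
       [  -0.  ,    0.  , -108.15]]))
```

Call:
{"name": "servo_tool", "arguments": {
  "series": [
    [-54.5,-38,7.5,0,0,71.9,6],
    [-54.5,-38,7.5,0,0,71.9,6],
    [-54.5,-38,7.5,0,0,71.9,6],
    [-54.5,-38,7.5,0,0,71.9,6],
    [-54.5,-38,7.5,0,0,71.9,6],
    [-54.5,-38,7.5,0,0,71.9,6],
    [-54.5,-38,7.5,0,0,71.9,6],
    [-54.5,-38,7.5,0,0,71.9,6],
    [-54.5,-38,7.5,0,0,71.9,6],
    [-54.5,-38,7.5,0,0,71.9,6],
    [-54.5,-38,7.5,0,0,71.9,6],
    [-54.5,-38,7.5,0,0,71.9,6]
  ]
}}

```text
time_s: 2.1
position: [620.3, 21.4, 329.2]
orientation: [0.0, 0.757, 0.654, -0.0]
force: [-0.1, 0.2, -0.6]
finger_gap: 60.0
grip_force: 0.0
```

```bash
python3 - <<'E'
from h import *
print(move([619.5,24.5,330],-0.14), bot.observe()['position'],bot.observe()['time_s'])
f=np.load("f.npz")
g=f["scene"]; im=bot.grab_frame("scene")
a=cv2.resize(g[240:350,340:420],None,fx=5,fy=5,interpolation=2)
b=cv2.resize(im[130:240,230:310].astype(float),None,fx=5,fy=5,interpolation=2)
cv2.imwrite("pics/s2.png",np.clip(np.hstack([a,b])*1.4,0,255)[:,:,::-1])
E
```

```text
(array([ 0.294, -0.126, -0.076]), array([[ 0.000e+00,  3.000e-02, -2.900e-01],
       [ 5.000e-02, -0.000e+00,  1.797e+02]])) [620.31718123  21.41051766 329.24455888] 2.1[ WARN:0@0.389] global loadsave.cpp:1063 imwrite_ Unsupported depth image for selected encoder is fallbacked to CV_8U.
```

View pics/s2.png

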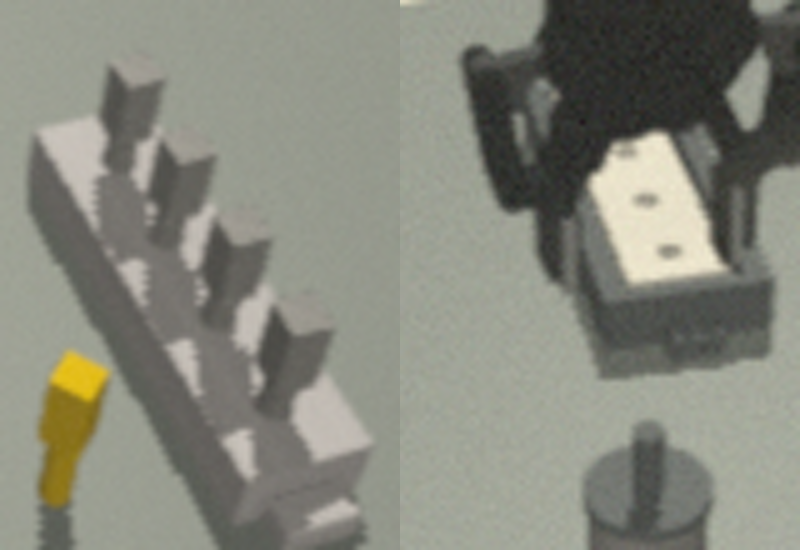

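The crop shows the pin tops at scene pixels (400.6,302.6), (388.2,284.6), (377.4,269.2) and (367.2,254.4), and the lid grip top at (280,216.2).

```bash
python3 - <<'E'
from h import *
S=[[400.6,302.6],[388.2,284.6],[377.4,269.2],[367.2,254.4]];T=[[130.4,259.4],[149.3,260],[167.1,260.8],[187.1,261.5]]
print("pins scene",plane("scene",S,80).round(1).tolist())
for a,b in zip(S+[[280,216.2]],T+[[266,208]]):
    o,d=ray("scene",a);p,e=ray("top",b); A=np.c_[d[0],-e[0]]; t=np.linalg.lstsq(A,p-o,rcond=None)[0]
    print((o+d[0]*t[0]).round(1),(p+e[0]*t[1]).round(1))
q=plane("scene",[[414.2,328],[347.4,266],[358.4,263.6],[388,342.6]],28);print("stand scene",q.round(1).tolist(),q.mean(0))
print("grip",plane("scene",[[280,216.2]],78),plane("scene",[[279.6,228]],46))
E
```

```text
pins scene [[534.0, 317.7], [528.7, 277.2], [524.0, 239.3], [518.9, 200.1]]
[531.5 315.7  76.3] [531.  316.2  76.4]
[526.7 275.4  77.1] [525.8 276.4  77.2]
[522.1 237.5  77.3] [520.4 239.1  77.4]
[515.9 196.9  75.8] [515.1 197.7  75.8]
[617.8  20.4  73.7] [615.6  22.   73.1]
stand scene [[512.4, 344.1], [537.8, 171.4], [513.8, 175.4], [571.5, 347.5]] [533.91288379 259.6068872 ]
grip [[619.99051984  24.96099143]] [[621.56795374  26.55322777]]
```

Call:
{"name": "servo_tool", "arguments": {
  "series": [
    [0.24,-0.17,5,0,0,-0.3,4],
    [0.24,-0.17,9,0,0,-0.3,4],
    [0.24,-0.17,10.4,0,0,-0.3,4],
    [0.24,-0.17,10.4,0,0,-0.3,4],
    [0.24,-0.17,10.4,0,0,-0.3,0.5],
    [0.24,-0.17,10.4,0,0,-0.3,0.5],
    [0.24,-0.17,10.4,0,0,-0.3,0.5],
    [0.24,-0.17,10.4,0,0,-0.3,0.5],
    [0.24,-0.17,10.4,0,0,-0.3,0.5],
    [0.24,-0.17,9,0,0,-0.3,0.5],
    [0.24,-0.17,6,0,0,-0.3,0.5],
    [0.24,-0.17,6,0,0,-0.3,0.5]
  ]
}}

```text
time_s: 3.65
position: [619.4, 26.9, 273.3]
orientation: [0.002, 0.753, 0.658, 0.002]
force: [-0.1, 0.3, -0.1]
finger_gap: 11.9
grip_force: 58.6
```

```bash
python3 - <<'E'
from h import *
o=bot.observe();print(o['position'],o['force'],o['finger_gap'],move([510,50,260],-0.14),move([510,50,191],-0.14))
im=bot.grab_frame("scene"); cv2.imwrite("pics/l1.png",cv2.resize(im[150:260,220:340],None,fx=4,fy=4,interpolation=2)[:,:,::-1])
E
```

```text
[619.38043547  26.8532706  273.33662472] [-0.12296607  0.34973629 -0.12591798] 11.942305916238823 (array([  0.812, -11.159,   1.263]), array([[ 3.7000e-01, -4.0000e-02,  2.4000e-01],
       [ 7.0000e-02,  5.8000e-01, -1.7976e+02]])) (array([  0.807, -11.203,   8.162]), array([[ 3.7000e-01, -4.0000e-02,  2.4000e-01],
       [ 7.0000e-02,  5.8000e-01, -1.7976e+02]]))
```

View pics/l1.png

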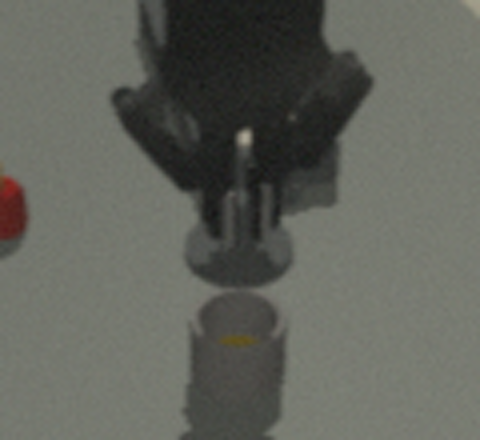

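Call:
{"name": "servo_tool", "arguments": {
  "series": [
    [0.8,-5.6,0,0,0,0,0.5],
    [0.8,-11.2,1.3,0,0,0,0.5],
    [0.8,-11.2,4,0,0,0,0.5],
    [0.8,-11.2,7.0,0,0,0,0.5],
    [0.8,-11.2,7.0,0,0,0,0.5],
    [0.8,-11.2,7.0,0,0,0,0.5],
    [0.8,-11.2,7.0,0,0,0,0.5]
  ]
}}

```text
time_s: 4.58
position: [508.9, 50.0, 200.9]
orientation: [0.001, 0.753, 0.657, 0.001]
force: [0.3, 0.5, -1.3]
finger_gap: 12.3
grip_force: 58.8
```

Call:
{"name": "servo_tool", "arguments": {
  "series": [
    [0,0,0.4,0,0,0,0.5],
    [0,0,0.6,0,0,0,0.5],
    [0,0,0.8,0,0,0,0.5],
    [0,0,0.8,0,0,0,0.5]
  ]
}}

```text
time_s: 5.08
position: [508.5, 50.1, 194.2]
orientation: [0.0, 0.753, 0.658, -0.0]
force: [-7.3, -0.7, 18.9]
finger_gap: 11.9
grip_force: 61.1
```

Call:
{"name": "servo_tool", "arguments": {
  "series": [
    [0,0,-0.15,0,0,0,0.5],
    [0,0,-0.15,0,0,0,4],
    [0,0,-0.15,0,0,0,4],
    [0,0,-0.15,0,0,0,4],
    [0,0,-5,0,0,0,4],
    [0,0,-9,0,0,0,4],
    [0,0,-9,0,0,0,4],
    [0,0,-9,0,0,0,4],
    [0,0,-9,0,0,0,4]
  ]
}}

```text
time_s: 6.2
position: [507.1, 50.0, 279.9]
orientation: [-0.001, 0.753, 0.658, -0.001]
force: [0.3, -0.0, -0.7]
finger_gap: 40.1
grip_force: 0.0
```

```bash
python3 - <<'E'
from h import *
o=bot.observe();print(o['position'],o['force'],o['finger_gap'],move([532.2,317,300],-0.137))
E
```

```text
[507.0942413   49.96978753 279.87188744] [ 0.33608245 -0.0242905  -0.70092765] 40.08031109351106 (array([26.796, -1.132, -2.027]), array([[-1.9000e-01,  4.0000e-02,  7.0000e-02],
       [-6.0000e-02, -3.0000e-01, -1.7993e+02]]))
```

Call:
{"name": "servo_tool", "arguments": {
  "series": [
    [26.8,-1.1,-2,0,0,0,4],
    [26.8,-1.1,-2,0,0,0,4],
    [26.8,-1.1,-2,0,0,0,4],
    [26.8,-1.1,-2,0,0,0,4],
    [26.8,-1.1,-2,0,0,0,4],
    [26.8,-1.1,-2,0,0,0,4],
    [26.8,-1.1,-2,0,0,0,4],
    [26.8,-1.1,-2,0,0,0,4]
  ]
}}

```text
time_s: 7.2
position: [533.3, 315.3, 301.1]
orientation: [0.0, 0.754, 0.657, -0.001]
force: [0.1, -0.1, -0.1]
finger_gap: 39.8
grip_force: 0.0
```

```bash
python3 - <<'E'
from h import *
o=bot.observe();print(o['position'],move([532.2,317,223],-0.137))
im=bot.grab_frame("scene");t=bot.grab_frame("top"); 
cv2.imwrite("pics/p1.png",np.hstack([cv2.resize(im[190:340,200:430],None,fx=2,fy=2,interpolation=2),cv2.resize(t[180:280,230:315],(300,300),interpolation=2)])[:,:,::-1])
E
```

```text
[533.29240799 315.30208277 301.14355702] (array([ 0.162, -0.124,  7.814]), array([[-5.0000e-02,  6.0000e-02, -3.0000e-02],
       [ 1.0000e-01,  8.0000e-02,  1.7997e+02]]))
```

View pics/p1.png

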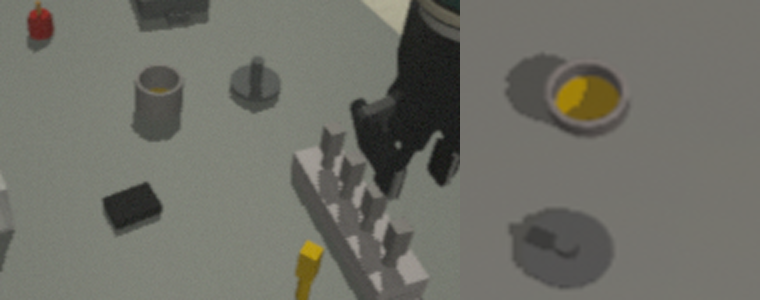

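The picture shows the lid flat on the bench near scene pixel (328,232) and the pot open with yellow grease in it. In the top view the rim is centred at about (266.3,212.3).

Call:
{"name": "servo_tool", "arguments": {
  "series": [
    [0.16,-0.12,3,0,0,0,4],
    [0.16,-0.12,7,0,0,0,4],
    [0.16,-0.12,7.8,0,0,0,4],
    [0.16,-0.12,7.8,0,0,0,4],
    [0.16,-0.12,7.8,0,0,0,4],
    [0.16,-0.12,7.8,0,0,0,1],
    [0.16,-0.12,7.8,0,0,0,1],
    [0.16,-0.12,7.8,0,0,0,1],
    [0.16,-0.12,7.8,0,0,0,1],
    [0.16,-0.12,7.8,0,0,0,1],
    [0.16,-0.12,7.8,0,0,0,1]
  ]
}}

```text
time_s: 8.68
position: [533.1, 319.2, 225.5]
orientation: [0.0, 0.753, 0.658, 0.001]
force: [0.4, -0.4, 6.3]
finger_gap: 15.1
grip_force: 58.7
```

```bash
python3 - <<'E'
from h import *
o=bot.observe();print(o['position'],o['force'],o['finger_gap'])
print("pot",plane("top",[[266.3,212.3]],40),"lid",plane("top",[[258.9,262.3]],12))
print("pot scene",plane("scene",[[279.5,190+79/2]],40),"lid scene",plane("scene",[[328,231.5]],12))
E
```

```text
[533.09091152 319.22969157 225.49672622] [ 0.3542201  -0.36750225  6.28473674] 15.092377831383763
pot [[614.34414686  22.32769487]] lid [[507.97768337  49.36743942]]
pot scene [[620.99911837  24.89297469]] lid scene [[509.74468548  50.60925509]]
```

Call:
{"name": "servo_tool", "arguments": {
  "series": [
    [0,0,-5,0,0,0,1],
    [0,0,-7,0,0,0,1],
    [-28,12.4,-7,0,0,0,1],
    [-28,12.4,-7,0,0,0,1],
    [-28,12.4,-7,0,0,0,1],
    [-28,12.4,-7,0,0,0,1],
    [-28,12.4,-7,0,0,0,1],
    [-28,12.4,-7,0,0,0,1],
    [-28,12.4,-7,0,0,0,1],
    [-28,12.4,-7,0,0,0,1],
    [-28,12.4,-7,0,0,0,1]
  ]
}}

```text
time_s: 10.05
position: [617.0, 26.0, 293.6]
orientation: [-0.0, 0.753, 0.658, -0.0]
force: [-0.2, -0.2, -0.3]
finger_gap: 14.9
grip_force: 60.4
```

```bash
python3 - <<'E'
from h import *
o=bot.observe();print(o['position'],o['force'],o['finger_gap'],move([618,25,225],-0.14))
im=bot.grab_frame("scene");
cv2.imwrite("pics/d1.png",cv2.resize(im[150:250,230:350],None,fx=5,fy=5,interpolation=2)[:,:,::-1])
E
```

```text
[617.01552551  26.04763568 293.55571739] [-0.24921499 -0.2196305  -0.25032986] 14.922251233662594 (array([-0.091,  0.114,  6.856]), array([[-2.0000e-02, -0.0000e+00,  3.7000e-01],
       [ 1.0000e-02, -3.0000e-02, -1.7963e+02]]))
```

View pics/d1.png

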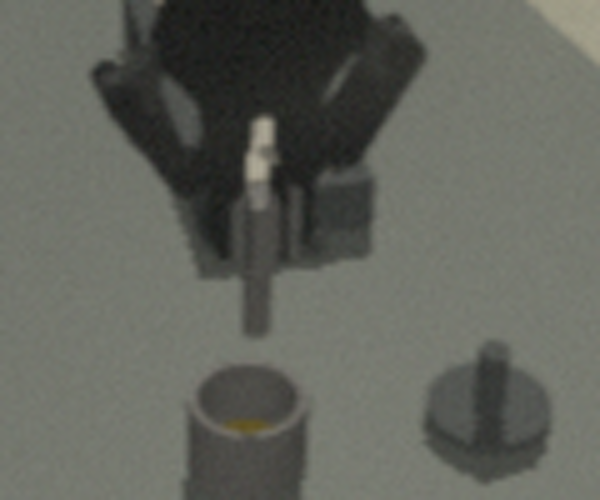

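The pin hangs upright and centred over the pot, with its foot at about scene pixel (281.2,216.6) and the rim at (279.5,229).

Call:
{"name": "servo_tool", "arguments": {
  "series": [
    [-0.1,0.1,4,0,0,0,1],
    [-0.1,0.1,6.9,0,0,0,1],
    [-0.1,0.1,6.9,0,0,0,1],
    [-0.1,0.1,6.9,0,0,0,1],
    [-0.1,0.1,6.9,0,0,0,1]
  ]
}}

```text
time_s: 10.72
position: [618.5, 23.8, 225.7]
orientation: [0.0, 0.753, 0.658, 0.0]
force: [0.0, 0.5, -0.7]
finger_gap: 15.4
grip_force: 60.0
```

```bash
python3 - <<'E'
from h import *
print(plane("scene",[[281.2,216.6]],78),move([523.4,-151.5,300],-0.203))
E
```

```text
[[618.2396925  27.2475915]] (array([-18.649,  -7.056,  -7.447]), array([[ 7.0000e-02, -1.0000e-02,  3.8900e+00],
       [ 2.0000e-02,  1.1000e-01, -1.7611e+02]]))
```

Call:
{"name": "servo_tool", "arguments": {
  "series": [
    [0,0,0.2,0,0,0,1],
    [0,0,0.2,0,0,0,1],
    [0,0,0.2,0,0,0,1],
    [0,0,-4,0,0,0,1],
    [0,0,-7.4,0,0,3.9,1],
    [-18.7,-7.1,-7.4,0,0,3.9,1],
    [-18.7,-7.1,-7.4,0,0,3.9,1],
    [-18.7,-7.1,-7.4,0,0,3.9,1],
    [-18.7,-7.1,-7.4,0,0,3.9,1],
    [-18.7,-7.1,-5.5,0,0,3.9,1],
    [-18.7,-7.1,-4.4,0,0,3.9,1],
    [-18.7,-7.1,-4.4,0,0,3.9,1]
  ]
}}

```text
time_s: 12.22
position: [522.3, -150.6, 266.4]
orientation: [-0.002, 0.775, 0.632, -0.001]
force: [-0.6, 0.0, -1.1]
finger_gap: 15.1
grip_force: 60.1
```

```bash
python3 - <<'E'
from h import *
o=bot.observe();print(o['time_s'],o['position'],o['force'],o['finger_gap'],move([523.4,-152.3,249],-0.203))
im=bot.grab_frame("scene");
cv2.imwrite("pics/e1.png",cv2.resize(im[110:210,220:340],None,fx=5,fy=5,interpolation=2)[:,:,::-1])
E
```

```text
12.225 [ 522.31116185 -150.63478194  266.3503569 ] [-0.62750808  0.01431543 -1.06774086] 15.12441611525638 (array([-0.143,  0.147,  1.734]), array([[-2.4000e-01, -5.0000e-02,  7.0000e-02],
       [ 7.0000e-02, -3.7000e-01, -1.7993e+02]]))
```

View pics/e1.png

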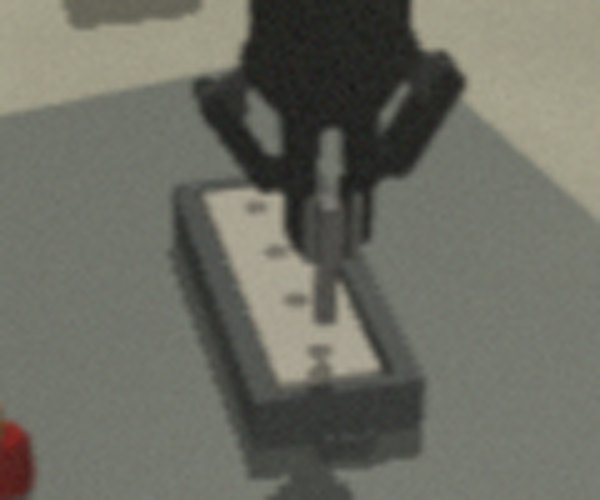

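The pin stands over hole 1. Its foot centre is at about scene pixel (285,174) and the hole at (283.4,179.8).

```bash
python3 - <<'E'
from h import *
print(plane("scene",[[285,173.8],[285,174.2]],51), plane("scene",[[220+320/5,110+351/5]],32))
E
```

```text
[[ 521.41665127 -151.75382224]
 [ 522.22442378 -150.09969114]] [[ 524.25288524 -151.36009083]]
```

Call:
{"name": "servo_tool", "arguments": {
  "series": [
    [-0.14,0.22,1.2,0,0,0,1],
    [-0.14,0.22,1.2,0,0,0,1],
    [-0.14,0.22,1.6,0,0,0,1],
    [-0.14,0.22,1.85,0,0,0,1],
    [-0.14,0.22,2.05,0,0,0,1],
    [-0.14,0.22,2.05,0,0,0,1]
  ]
}}

```text
time_s: 13.02
position: [524.4, -154.0, 248.1]
orientation: [-0.0, 0.775, 0.631, -0.0]
force: [-0.4, -0.3, -1.1]
finger_gap: 14.7
grip_force: 60.1
```

Call:
{"name": "servo_tool", "arguments": {
  "series": [
    [0,0,0.2,0,0,0,1],
    [0,0,0.3,0,0,0,1],
    [0,0,0.4,0,0,0,1],
    [0,0,0.4,0,0,0,1]
  ]
}}

```text
time_s: 13.52
position: [525.0, -154.1, 246.7]
orientation: [0.0, 0.775, 0.632, 0.0]
force: [-4.5, 1.9, 13.4]
finger_gap: 15.0
grip_force: 62.2
```

Call:
{"name": "servo_tool", "arguments": {
  "series": [
    [0.08,-0.05,0,0,0,0,1],
    [0.15,-0.1,0,0,0,0,1],
    [0.2,-0.1,0,0,0,0,1],
    [0.2,-0.1,0,0,0,0,1]
  ]
}}

```text
time_s: 14.02
position: [524.6, -153.0, 246.7]
orientation: [0.002, 0.775, 0.632, -0.0]
force: [-3.5, -3.1, 10.8]
finger_gap: 15.0
grip_force: 61.5
```

Call:
{"name": "servo_tool", "arguments": {
  "series": [
    [0,-0.1,0,0,0,0,1],
    [-0.08,-0.16,0,0,0,0,1],
    [-0.16,-0.16,0,0,0,0,1],
    [-0.24,-0.12,0,0,0,0,1],
    [-0.28,-0.04,0,0,0,0,1],
    [-0.28,0.04,0,0,0,0,1],
    [-0.28,0.04,0,0,0,0,1]
  ]
}}

```text
time_s: 14.9
position: [524.6, -154.5, 246.8]
orientation: [0.0, 0.775, 0.631, 0.001]
force: [-2.5, 2.7, 12.2]
finger_gap: 15.1
grip_force: 61.9
```

Call:
{"name": "servo_tool", "arguments": {
  "series": [
    [0,0.1,0,0,0,0,1],
    [0.08,0.16,0,0,0,0,1],
    [0.16,0.2,0,0,0,0,1],
    [0.25,0.2,0,0,0,0,1],
    [0.33,0.18,0,0,0,0,1],
    [0.4,0.1,0,0,0,0,1],
    [0.43,0,0,0,0,0,1],
    [0.43,0,0,0,0,0,1]
  ]
}}

```text
time_s: 15.9
position: [525.1, -152.2, 246.7]
orientation: [0.002, 0.775, 0.632, -0.001]
force: [-5.6, -5.4, 10.9]
finger_gap: 15.4
grip_force: 61.4
```

Call:
{"name": "servo_tool", "arguments": {
  "series": [
    [0.07,0,0,0,0,0,1],
    [0.14,0,0,0,0,0,1],
    [0.21,0,0,0,0,0,1],
    [0.28,0,0,0,0,0,1],
    [0.35,0,0,0,0,0,1],
    [0.35,-0.06,0,0,0,0,1],
    [0.35,-0.12,0,0,0,0,1],
    [0.28,-0.12,0,0,0,0,1],
    [0.21,-0.12,0,0,0,0,1],
    [0.14,-0.12,0,0,0,0,1],
    [0.07,-0.12,0,0,0,0,1],
    [0,-0.12,0,0,0,0,1]
  ]
}}

```text
time_s: 17.4
position: [525.3, -150.2, 246.7]
orientation: [0.002, 0.776, 0.631, 0.002]
force: [2.4, 3.8, 6.6]
finger_gap: 14.8
grip_force: 61.0
```

Call:
{"name": "servo_tool", "arguments": {
  "series": [
    [0.1,0.05,0.1,0,0,0,1],
    [0.2,0.08,0.2,0,0,0,1],
    [0.2,0.04,0.3,0,0,0,1],
    [0.2,0.04,0.3,0,0,0,1]
  ]
}}

```text
time_s: 17.9
position: [526.1, -149.3, 246.2]
orientation: [0.003, 0.775, 0.632, 0.001]
force: [-6.6, -0.4, 22.3]
finger_gap: 15.0
grip_force: 63.3
```

```bash
python3 - <<'E'
from h import *
im=np.mean([bot.grab_frame("scene").astype(float) for _ in range(4)],0)
a=cv2.resize(im[150:200,255:315],None,fx=12,fy=12,interpolation=2)
p=((np.array([283.4,179.8])-[255,150]+.5)*12).astype(int); cv2.circle(a,tuple(map(int,p)),3,(255,0,0),-1)
cv2.imwrite("pics/e2.png",np.clip(a*1.4,0,255).astype(np.uint8)[:,:,::-1])
np.save("e2.npy",im)
E
```

```text
(no output)
```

View pics/e2.png

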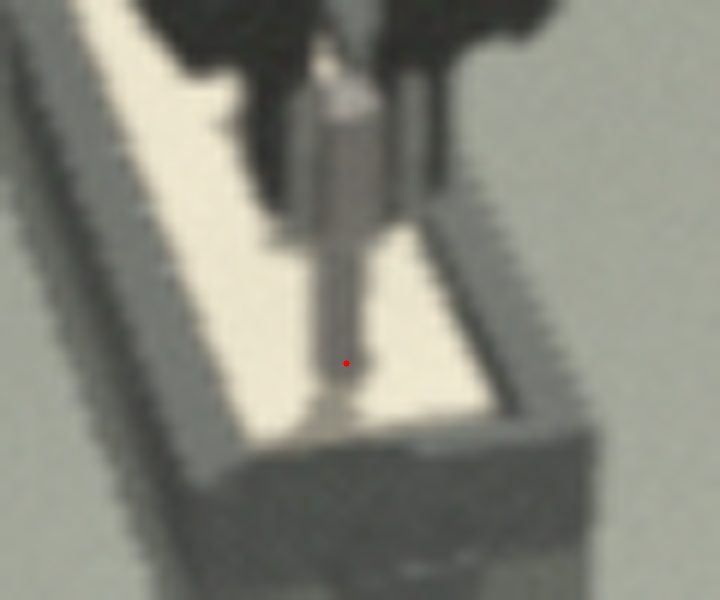

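The pin's foot is on the insert at about crop pixel (340,370). The hole marker is at (346,363), up and to the right of it.

```bash
python3 - <<'E'
from h import *
f=np.load("f.npz")
p=plane("scene",[[255+340/12-.5,150+370/12-.5],[255+340/12-.5,150+372/12-.5],[283.4,179.8]],32);print(p)
X=np.array([.2016,.9795]);Y=np.array([.9795,-.2016]);d=p[2]-p[:2];print(d,d@X,d@Y)
a=cv2.resize(f["scene"][168:190,272:296],None,fx=16,fy=16,interpolation=2);b=cv2.resize(f["top"][234:258,336:360],(384,352),interpolation=2)
cv2.imwrite("pics/h1.png",np.clip(np.hstack([a,b])*1.4,0,255).astype(np.uint8)[:,:,::-1])
E
```

```text
[[ 527.27802502 -152.10622578]
 [ 527.6077402  -151.42361259]
 [ 524.87742311 -153.66712454]]
[[-2.40060192 -1.56089876]
 [-2.73031709 -2.24351195]] [-2.01286168 -2.74795188] [-2.03671239 -2.22205358]
```

View pics/h1.png

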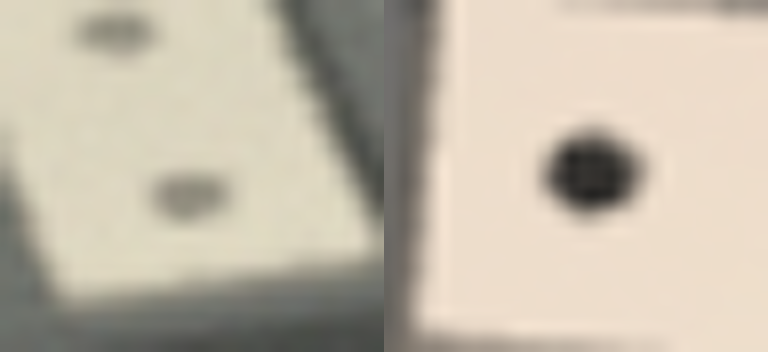

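Call:
{"name": "servo_tool", "arguments": {
  "series": [
    [-0.2,-0.2,-0.7,0,0,0,1],
    [-0.2,-0.2,-0.7,0,0,0,1],
    [-0.2,-0.2,-0.7,0,0,0,1],
    [-0.2,-0.2,-0.7,0,0,0,1]
  ]
}}

```text
time_s: 18.6
position: [521.5, -149.7, 247.4]
orientation: [-0.001, 0.775, 0.632, -0.0]
force: [-0.8, -0.3, -1.1]
finger_gap: 14.9
grip_force: 59.8
```

```bash
python3 - <<'E'
from h import *
for i in range(6):
    o=bot.observe(); print(o['position'].round(2),o['force'].round(1)); bot.grab_frame("scene")
print(rot(o['orientation']).as_matrix().round(4))
E
```

```text
[ 521.52 -149.73  247.36] [-0.8 -0.3 -1.1]
[ 521.58 -149.74  247.44] [-0.5  0.1 -1.8]
[ 521.63 -149.76  247.54] [ 0.8 -0.7 -1.4]
[ 521.71 -149.79  247.66] [-0.2  0.7 -0.6]
[ 521.75 -149.83  247.79] [ 0.8  0.5 -1. ]
[ 521.78 -149.82  247.86] [-0.3 -0.2 -0.4]
[[ 2.022e-01  9.793e-01 -5.000e-04]
 [ 9.793e-01 -2.022e-01  2.000e-04]
 [ 1.000e-04 -5.000e-04 -1.000e+00]]
```

Call:
{"name": "servo_tool", "arguments": {
  "series": [
    [-0.09,0.2,0,0,0,0,1],
    [-0.09,0.2,0,0,0,0,1],
    [-0.09,0.2,0,0,0,0,1],
    [-0.09,0.2,0.1,0,0,0,1],
    [-0.09,0.2,0.2,0,0,0,1],
    [-0.09,0.2,0.3,0,0,0,1],
    [-0.09,0.2,0.3,0,0,0,1],
    [-0.09,0.2,0.3,0,0,0,1]
  ]
}}

```text
time_s: 19.9
position: [523.7, -151.2, 245.2]
orientation: [0.0, 0.775, 0.632, 0.0]
force: [1.3, 0.4, -1.1]
finger_gap: 14.9
grip_force: 59.8
```

Call:
{"name": "servo_tool", "arguments": {
  "series": [
    [0,0,0.4,0,0,0,1],
    [0,0,0.8,0,0,0,1],
    [0,0,1.2,0,0,0,1],
    [0,0,1.6,0,0,0,1],
    [0,0,1.8,0,0,0,1],
    [0,0,1.9,0,0,0,1],
    [0,0,1.9,0,0,0,1],
    [0,0,1.9,0,0,0,1]
  ]
}}

```text
time_s: 20.9
position: [523.9, -151.2, 227.1]
orientation: [0.0, 0.775, 0.632, 0.0]
force: [-0.2, 1.5, 5.4]
finger_gap: 14.9
grip_force: 60.9
```

Disc is sliding at about 6 N; press on to the stop.

Call:
{"name": "servo_tool", "arguments": {
  "series": [
    [0,0,0.2,0,0,0,1],
    [0,0,0.3,0,0,0,1],
    [0,0,0.5,0,0,0,1],
    [0,0,0.6,0,0,0,1],
    [0,0,0.6,0,0,0,1]
  ]
}}

```text
time_s: 21.52
position: [524.6, -151.4, 226.6]
orientation: [0.0, 0.775, 0.632, 0.0]
force: [-14.9, 5.9, 41.5]
finger_gap: 14.9
grip_force: 66.0
```

Call:
{"name": "servo_tool", "arguments": {
  "series": [
    [0,0,-0.5,0,0,0,1],
    [0,0,-0.5,0,0,0,4],
    [0,0,-0.5,0,0,0,4],
    [0,0,-0.5,0,0,0,4],
    [0,0,-5,0,0,0,4],
    [0,0,-8,0,0,0,4],
    [0,0,-8,0,0,0,4]
  ]
}}

```text
time_s: 22.4
position: [525.0, -151.7, 302.8]
orientation: [0.002, 0.775, 0.632, 0.001]
force: [-0.1, -0.3, -0.2]
finger_gap: 40.1
grip_force: 0.0
```

Call:
{"name": "servo_tool", "arguments": {
  "series": [
    [42.2,-8.3,0,0,0,-3.7,4],
    [42.2,-8.3,0,0,0,-3.7,4],
    [42.2,-8.3,0,0,0,-3.7,4],
    [42.2,-8.3,0,0,0,-3.7,4],
    [42.2,-8.3,0,0,0,-3.7,4],
    [42.2,-8.3,0,0,0,-3.7,4],
    [42.2,-8.3,0,0,0,-3.7,4],
    [42.2,-8.3,0,0,0,-3.7,4],
    [42.2,-8.3,0,0,0,-3.7,4],
    [42.2,-8.3,0,0,0,-3.7,4],
    [42.2,-8.3,0,0,0,-3.7,4],
    [42.2,-8.3,0,0,0,-3.7,4]
  ]
}}

```text
time_s: 23.9
position: [527.9, 278.0, 300.3]
orientation: [0.0, 0.755, 0.656, 0.0]
force: [0.3, 0.2, 0.5]
finger_gap: 40.1
grip_force: 0.0
```

```bash
cat > pot.py <<'E'
from h import *
def pot(tag=None):
    t=bot.grab_frame("top").astype(int)
    y=((t[:,:,0]-t[:,:,2]>45)&(t[:,:,1]-t[:,:,2]>25)).astype(np.uint8); y[:, :170]=0
    k,_,st,ce=cv2.connectedComponentsWithStats(y)
    for i in range(1,k):
        if st[i,4]>20: print("grease",ce[i].round(1),st[i,4],plane("top",ce[i],25))
    ref=np.load("f.npz")["top"]
E
python3 - <<'E'
from pot import *
o=bot.observe();print(o['time_s'],o['position'],o['finger_gap'],move([527.6,279.5,225.5],-0.137))
pot()
t=bot.grab_frame("top");s=bot.grab_frame("scene")
g=t[195:285,230:440]
cv2.imwrite("pics/b1.png",np.hstack([cv2.resize(g,(500,350),interpolation=2),cv2.resize(s[140:330,220:340],(240,350),interpolation=2)])[:,:,::-1])
E
```

```text
23.9 [527.92370283 277.96942094 300.29405516] 40.081817039092215 (array([ 0.146, -0.055,  7.479]), array([[ 1.0000e-02, -0.0000e+00, -2.1000e-01],
       [-1.0000e-02, -1.0000e-02,  1.7979e+02]]))
grease [260.5 195.2] 193 [[659.7704206   31.98634346]]
```

```bash
python3 - <<'E'
from pot import *
a=cv2.imread("pics/p1.png")[:,460:,::-1].astype(int)
y=((a[:,:,0]-a[:,:,2]>45)&(a[:,:,1]-a[:,:,2]>25)).astype(np.uint8)
k,_,st,ce=cv2.connectedComponentsWithStats(y);i=1+st[1:,4].argmax()
c=(ce[i]+.5)*[85/300,1/3]-.5+[230,180];print(c,st[i,4]*85/300/3,plane("top",c,25))
# lid/pot compare: before (p1) vs now
t=bot.grab_frame("top");b=cv2.resize(t[180:280,230:315],(300,300),interpolation=2).astype(int)
d=(abs(a-b).max(2)>25).astype(np.uint8);k,_,st,ce=cv2.connectedComponentsWithStats(d)
print([(ce[i].round(),st[i].tolist()) for i in range(1,k) if st[i,4]>60])
E
```

```text
[265.38529613 212.26393318] 207.30555555555554 [[618.42291453  24.44786896]]
[(array([53., 34.]), [29, 5, 57, 61, 1907]), (array([118.,  67.]), [75, 13, 87, 109, 5889]), (array([ 88., 106.]), [45, 70, 124, 68, 2470]), (array([93., 77.]), [87, 73, 13, 10, 100])]
```

Call:
{"name": "servo_tool", "arguments": {
  "series": [
    [0.15,-0.05,3,0,0,0,4],
    [0.15,-0.05,7,0,0,0,4],
    [0.15,-0.05,7.5,0,0,0,4],
    [0.15,-0.05,7.5,0,0,0,4],
    [0.15,-0.05,7.5,0,0,0,4],
    [0.15,-0.05,7.5,0,0,0,1],
    [0.15,-0.05,7.5,0,0,0,1],
    [0.15,-0.05,7.5,0,0,0,1],
    [0.15,-0.05,7.5,0,0,0,1],
    [0.15,-0.05,7.5,0,0,0,1],
    [0.15,-0.05,7.5,0,0,0,1]
  ]
}}

```text
time_s: 25.48
position: [528.1, 280.8, 226.9]
orientation: [0.0, 0.755, 0.656, 0.001]
force: [-0.8, 1.0, 5.5]
finger_gap: 14.7
grip_force: 58.8
```

Call:
{"name": "servo_tool", "arguments": {
  "series": [
    [0,0,-5,0,0,0,1],
    [0,0,-7.3,0,0,0,1],
    [-22.8,16.5,-7.3,0,0,0,1],
    [-22.8,16.5,-7.3,0,0,0,1],
    [-22.8,16.5,-7.3,0,0,0,1],
    [-22.8,16.5,-7.3,0,0,0,1],
    [-22.8,16.5,-7.3,0,0,0,1],
    [-22.8,16.5,-7.3,0,0,0,1],
    [-22.8,16.5,-7.3,0,0,0,1],
    [-22.8,16.5,-7.3,0,0,0,1],
    [-22.8,16.5,-7.3,0,0,0,1],
    [-22.8,16.5,-7.3,0,0,0,1]
  ]
}}

```text
time_s: 26.98
position: [659.0, 32.6, 298.3]
orientation: [-0.0, 0.754, 0.657, 0.0]
force: [0.2, 0.3, -1.5]
finger_gap: 14.7
grip_force: 61.7
```

```bash
python3 - <<'E'
from pot import *
o=bot.observe();print(o['position'],o['finger_gap'],move([659.8,32,225.7],-0.137))
im=bot.grab_frame("scene");cv2.imwrite("pics/d2.png",cv2.resize(im[150:270,230:350],(600,600),interpolation=2)[:,:,::-1])
E
```

```text
[658.96561729  32.58877771 298.2848321 ] 14.742665178281431 (array([-0.047,  0.091,  7.258]), array([[ 0.0000e+00, -0.0000e+00, -6.0000e-02],
       [-0.0000e+00, -0.0000e+00,  1.7994e+02]]))
```

View pics/d2.png

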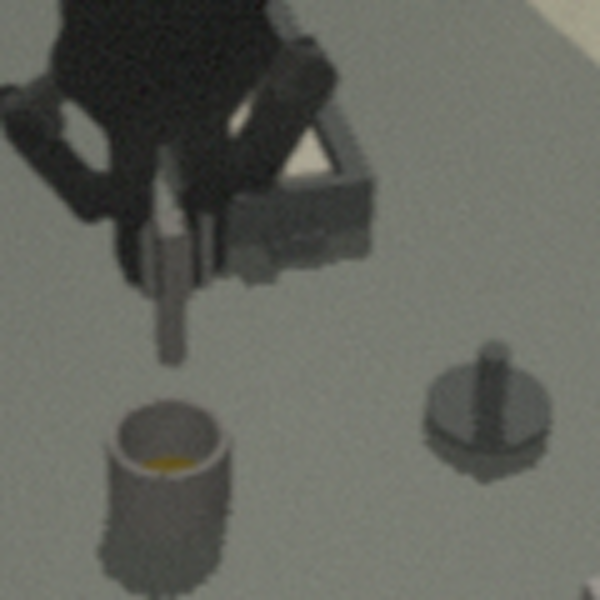

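The pot stands upright at its new place and the pin is above it; its foot is at crop pixel (172,360) and the rim at (168,440).

Call:
{"name": "servo_tool", "arguments": {
  "series": [
    [-0.05,0.1,4,0,0,0,1],
    [-0.05,0.1,7.0,0,0,0,1],
    [-0.05,0.1,7.3,0,0,0,1],
    [-0.05,0.1,7.35,0,0,0,1],
    [-0.05,0.1,7.35,0,0,0,1],
    [-0.05,0.1,7.35,0,0,0,1]
  ]
}}

```text
time_s: 27.78
position: [660.5, 31.2, 225.7]
orientation: [0.0, 0.755, 0.656, 0.001]
force: [0.4, -0.4, -1.4]
finger_gap: 15.0
grip_force: 61.7
```

```bash
python3 - <<'E'
from pot import *
o=bot.observe();print(o['position'],o['force']);h=np.array([523.8,-151.2])-np.array([10.05,48.97]);print(h,move([*h,300],-0.203))
E
```

```text
[660.47883063  31.17383684 225.72069341] [ 0.43329673 -0.43335247 -1.37153475]
[ 513.75 -200.17] (array([-24.944, -11.312,  -7.45 ]), array([[ 8.0000e-02, -2.0000e-02,  3.6600e+00],
       [ 2.0000e-02,  1.3000e-01, -1.7634e+02]]))
```

Call:
{"name": "servo_tool", "arguments": {
  "series": [
    [0,0,0.1,0,0,0,1],
    [0,0,0.1,0,0,0,1],
    [0,0,-4,0,0,0,1],
    [0,0,-7.4,0,0,3.7,1],
    [-24.9,-11.3,-7.4,0,0,3.7,1],
    [-24.9,-11.3,-7.4,0,0,3.7,1],
    [-24.9,-11.3,-7.4,0,0,3.7,1],
    [-24.9,-11.3,-7.4,0,0,3.7,1],
    [-24.9,-11.3,-7.4,0,0,3.7,1],
    [-24.9,-11.3,-5,0,0,3.7,1],
    [-24.9,-11.3,-3.5,0,0,3.7,1],
    [-24.9,-11.3,-3.5,0,0,3.7,1]
  ]
}}

```text
time_s: 29.28
position: [512.9, -199.2, 258.0]
orientation: [-0.002, 0.775, 0.632, -0.001]
force: [-0.3, -0.7, -1.1]
finger_gap: 14.8
grip_force: 61.7
```

```bash
python3 - <<'E'
from pot import *
for i in range(4): bot.grab_frame("top")
o=bot.observe();print(o['position'],move([513.75,-200.17,250],-0.203))
E
```

```text
[ 514.36868063 -199.56483698  260.46148761] (array([-0.071, -0.05 ,  1.046]), array([[ 8.0000e-02,  2.0000e-02,  1.0000e-02],
       [-3.0000e-02,  1.2000e-01, -1.7999e+02]]))
```

Call:
{"name": "servo_tool", "arguments": {
  "series": [
    [0,-0.05,0.9,0,0,0,1],
    [0,-0.05,1.1,0,0,0,1],
    [0,-0.05,1.2,0,0,0,1],
    [0,-0.05,1.3,0,0,0,1],
    [0,-0.05,1.4,0,0,0,1],
    [0,-0.05,1.5,0,0,0,1],
    [0,-0.05,1.6,0,0,0,1],
    [0,-0.05,1.6,0,0,0,1]
  ]
}}

```text
time_s: 30.48
position: [513.6, -199.6, 243.8]
orientation: [0.0, 0.775, 0.631, 0.0]
force: [3.8, 2.0, 0.1]
finger_gap: 15.4
grip_force: 61.8
```

Call:
{"name": "servo_tool", "arguments": {
  "series": [
    [0,0,0.4,0,0,0,1],
    [0,0,0.8,0,0,0,1],
    [0,0,1.2,0,0,0,1],
    [0,0,1.5,0,0,0,1],
    [0,0,1.7,0,0,0,1],
    [0,0,1.8,0,0,0,1],
    [0,0,2.0,0,0,0,1],
    [0,0,2.0,0,0,0,1]
  ]
}}

```text
time_s: 31.48
position: [514.2, -199.9, 228.6]
orientation: [0.001, 0.775, 0.632, 0.0]
force: [-6.7, 7.6, 31.6]
finger_gap: 14.8
grip_force: 66.2
```

Call:
{"name": "servo_tool", "arguments": {
  "series": [
    [0,0,0.15,0,0,0,1],
    [0,0,0.2,0,0,0,1],
    [0,0,0.2,0,0,0,1]
  ]
}}

```text
time_s: 31.85
position: [514.4, -200.0, 228.5]
orientation: [0.001, 0.775, 0.632, 0.0]
force: [-11.1, 9.2, 42.1]
finger_gap: 14.7
grip_force: 67.8
```

Call:
{"name": "servo_tool", "arguments": {
  "series": [
    [0,0,-0.6,0,0,0,1],
    [0,0,-0.6,0,0,0,4],
    [0,0,-0.6,0,0,0,4],
    [0,0,-0.6,0,0,0,4],
    [0,0,-5,0,0,0,4],
    [0,0,-8,0,0,0,4],
    [0,0,-8,0,0,0,4]
  ]
}}

```text
time_s: 32.72
position: [514.3, -200.4, 304.2]
orientation: [0.002, 0.775, 0.632, 0.001]
force: [0.9, 0.4, -0.4]
finger_gap: 40.2
grip_force: 0.0
```

Call:
{"name": "servo_tool", "arguments": {
  "series": [
    [43.2,-8.1,0,0,0,-3.8,4],
    [43.2,-8.1,0,0,0,-3.8,4],
    [43.2,-8.1,0,0,0,-3.8,4],
    [43.2,-8.1,0,0,0,-3.8,4],
    [43.2,-8.1,0,0,0,-3.8,4],
    [43.2,-8.1,0,0,0,-3.8,4],
    [43.2,-8.1,0,0,0,-3.8,4],
    [43.2,-8.1,0,0,0,-3.8,4],
    [43.2,-8.1,0,0,0,-3.8,4],
    [43.2,-8.1,0,0,0,-3.8,4],
    [43.2,-8.1,0,0,0,-3.8,4],
    [43.2,-8.1,0,0,0,-3.8,4]
  ]
}}

```text
time_s: 34.22
position: [521.5, 238.7, 301.8]
orientation: [0.0, 0.755, 0.656, 0.0]
force: [0.9, 0.2, 0.7]
finger_gap: 39.9
grip_force: 0.0
```

```bash
python3 - <<'E'
from pot import *
for i in range(4): bot.grab_frame("top")
o=bot.observe();print(o['time_s'],o['position'],o['finger_gap'],move([522.2,240,225.5],-0.137))
pot()
E
```

```text
34.425 [521.3807613  239.42959702 301.83941349] 39.94415807679587 (array([0.067, 0.071, 7.634]), array([[ 1.0000e-02, -1.0000e-02, -6.0000e-02],
       [-1.0000e-02, -2.0000e-02,  1.7994e+02]]))
grease [260.5 195.1] 194 [[659.85764239  31.97268165]]
```

Call:
{"name": "servo_tool", "arguments": {
  "series": [
    [0.05,0.07,3,0,0,0,4],
    [0.05,0.07,7,0,0,0,4],
    [0.05,0.07,7.6,0,0,0,4],
    [0.05,0.07,7.6,0,0,0,4],
    [0.05,0.07,7.6,0,0,0,4],
    [0.05,0.07,7.6,0,0,0,1],
    [0.05,0.07,7.6,0,0,0,1],
    [0.05,0.07,7.6,0,0,0,1],
    [0.05,0.07,7.6,0,0,0,1],
    [0.05,0.07,7.6,0,0,0,1],
    [0.05,0.07,7.6,0,0,0,1]
  ]
}}

```text
time_s: 35.85
position: [522.7, 240.5, 227.3]
orientation: [0.0, 0.754, 0.657, 0.001]
force: [-1.1, -0.3, 6.8]
finger_gap: 14.8
grip_force: 58.7
```

Call:
{"name": "servo_tool", "arguments": {
  "series": [
    [0,0,-5,0,0,0,1],
    [0,0,-7.3,0,0,0,1],
    [-18.7,16.5,-7.3,0,0,0,1],
    [-18.7,16.5,-7.3,0,0,0,1],
    [-18.7,16.5,-7.3,0,0,0,1],
    [-18.7,16.5,-7.3,0,0,0,1],
    [-18.7,16.5,-7.3,0,0,0,1],
    [-18.7,16.5,-7.3,0,0,0,1],
    [-18.7,16.5,-7.3,0,0,0,1],
    [-18.7,16.5,-7.3,0,0,0,1],
    [-18.7,16.5,-7.3,0,0,0,1]
  ]
}}

```text
time_s: 37.22
position: [659.5, 33.3, 298.8]
orientation: [0.0, 0.754, 0.657, 0.0]
force: [0.7, 0.3, 0.1]
finger_gap: 15.1
grip_force: 61.3
```

```bash
python3 - <<'E'
from pot import *
for i in range(3): bot.grab_frame("top")
o=bot.observe();print(o['time_s'],o['position'],o['finger_gap'],move([659.8,32,225],-0.137))
s=bot.grab_frame("scene");y=((s[:,:,0].astype(int)-s[:,:,2]>35)&(np.indices(s.shape[:2])[1]<310)&(np.indices(s.shape[:2])[0]>200)); print(np.argwhere(y).mean(0),y.sum())
E
```

```text
37.375 [659.74083849  32.8113534  298.84243272] 14.714630074210305 (array([-0.08 ,  0.015,  7.384]), array([[ 1.0000e-02,  0.0000e+00,  2.0000e-02],
       [-0.0000e+00,  2.0000e-02, -1.7998e+02]]))
[347.34966777  57.9269103 ] 1204
```

Call:
{"name": "servo_tool", "arguments": {
  "series": [
    [-0.08,0,4,0,0,0,1],
    [-0.08,0,7.0,0,0,0,1],
    [-0.08,0,7.3,0,0,0,1],
    [-0.08,0,7.35,0,0,0,1],
    [-0.08,0,7.35,0,0,0,1],
    [-0.08,0,7.4,0,0,0,1],
    [-0.08,0,7.4,0,0,0,1]
  ]
}}

```text
time_s: 38.3
position: [659.9, 31.5, 225.2]
orientation: [0.0, 0.754, 0.657, 0.0]
force: [0.3, 0.4, -0.7]
finger_gap: 14.8
grip_force: 61.3
```

Call:
{"name": "servo_tool", "arguments": {
  "series": [
    [0,0,-4,0,0,0,1],
    [0,0,-7.4,0,0,3.7,1],
    [-29.9,-11.6,-7.4,0,0,3.7,1],
    [-29.9,-11.6,-7.4,0,0,3.7,1],
    [-29.9,-11.6,-7.4,0,0,3.7,1],
    [-29.9,-11.6,-7.4,0,0,3.7,1],
    [-29.9,-11.6,-7.4,0,0,3.7,1],
    [-29.9,-11.6,-7.4,0,0,3.7,1],
    [-29.9,-11.6,-5,0,0,3.7,1],
    [-29.9,-11.6,-3.5,0,0,3.7,1],
    [-29.9,-11.6,-3.5,0,0,3.7,1],
    [-29.9,-11.6,-3.5,0,0,3.7,1]
  ]
}}

```text
time_s: 39.8
position: [504.5, -248.3, 260.0]
orientation: [0.0, 0.774, 0.633, 0.0]
force: [0.3, -0.6, 0.1]
finger_gap: 14.9
grip_force: 61.3
```

```bash
python3 - <<'E'
from pot import *
for i in range(3): bot.grab_frame("top")
o=bot.observe();print(o['position'],move([503.7,-248.7,250],-0.203))
E
```

```text
[ 504.51625209 -248.63265044  260.60286838] (array([-0.022, -0.08 ,  1.06 ]), array([[ 9.000e-02,  3.000e-02,  1.000e-01],
       [-4.000e-02,  1.400e-01, -1.799e+02]]))
```

Call:
{"name": "servo_tool", "arguments": {
  "series": [
    [-0.02,-0.07,0.9,0,0,0.1,1],
    [-0.02,-0.07,1.1,0,0,0.1,1],
    [-0.02,-0.07,1.2,0,0,0.1,1],
    [-0.02,-0.07,1.3,0,0,0.1,1],
    [-0.02,-0.07,1.4,0,0,0.1,1],
    [-0.02,-0.07,1.5,0,0,0.1,1],
    [-0.02,-0.07,1.6,0,0,0.1,1],
    [-0.02,-0.07,1.6,0,0,0.1,1]
  ]
}}

```text
time_s: 40.95
position: [503.4, -248.8, 243.8]
orientation: [0.0, 0.775, 0.631, 0.0]
force: [2.5, 1.1, -0.5]
finger_gap: 14.7
grip_force: 61.4
```

Call:
{"name": "servo_tool", "arguments": {
  "series": [
    [0,0,0.4,0,0,0,1],
    [0,0,0.8,0,0,0,1],
    [0,0,1.2,0,0,0,1],
    [0,0,1.5,0,0,0,1],
    [0,0,1.7,0,0,0,1],
    [0,0,1.9,0,0,0,1],
    [0,0,2.1,0,0,0,1],
    [0,0,2.2,0,0,0,1],
    [0,0,2.2,0,0,0,1]
  ]
}}

```text
time_s: 42.08
position: [504.2, -249.5, 228.9]
orientation: [0.001, 0.775, 0.632, 0.0]
force: [-13.2, 8.7, 43.0]
finger_gap: 14.4
grip_force: 67.7
```

Call:
{"name": "servo_tool", "arguments": {
  "series": [
    [0,0,-0.6,0,0,0,1],
    [0,0,-0.6,0,0,0,4],
    [0,0,-0.6,0,0,0,4],
    [0,0,-0.6,0,0,0,4],
    [0,0,-5,0,0,0,4],
    [0,0,-8,0,0,0,4],
    [0,0,-8,0,0,0,4]
  ]
}}

```text
time_s: 42.95
position: [504.3, -249.5, 304.1]
orientation: [0.002, 0.775, 0.632, 0.001]
force: [-0.5, -0.2, -0.5]
finger_gap: 39.7
grip_force: 0.0
```

Call:
{"name": "servo_tool", "arguments": {
  "series": [
    [44.3,-7.8,0,0,0,-3.8,4],
    [44.3,-7.8,0,0,0,-3.8,4],
    [44.3,-7.8,0,0,0,-3.8,4],
    [44.3,-7.8,0,0,0,-3.8,4],
    [44.3,-7.8,0,0,0,-3.8,4],
    [44.3,-7.8,0,0,0,-3.8,4],
    [44.3,-7.8,0,0,0,-3.8,4],
    [44.3,-7.8,0,0,0,-3.8,4],
    [44.3,-7.8,0,0,0,-3.8,4],
    [44.3,-7.8,0,0,0,-3.8,4],
    [44.3,-7.8,0,0,0,-3.8,4],
    [44.3,-7.8,0,0,0,-3.8,4]
  ]
}}

```text
time_s: 44.45
position: [516.6, 199.6, 301.8]
orientation: [0.0, 0.755, 0.656, 0.0]
force: [-1.1, 0.1, -1.0]
finger_gap: 40.0
grip_force: 0.0
```

```bash
python3 - <<'E'
from pot import *
for i in range(4): bot.grab_frame("top")
o=bot.observe();print(o['time_s'],o['position'],o['finger_gap'],move([516.8,200.4,225.5],-0.137))
pot()
E
```

```text
44.65 [516.52257245 200.40751182 301.82535933] 40.02073457662304 (array([2.000e-03, 2.600e-02, 7.633e+00]), array([[ 1.0000e-02, -1.0000e-02, -6.0000e-02],
       [-1.0000e-02, -2.0000e-02,  1.7994e+02]]))
grease [260.5 195.1] 194 [[659.85764239  31.97268165]]
```

Call:
{"name": "servo_tool", "arguments": {
  "series": [
    [0,0,3,0,0,0,4],
    [0,0,7,0,0,0,4],
    [0,0,7.6,0,0,0,4],
    [0,0,7.6,0,0,0,4],
    [0,0,7.6,0,0,0,4],
    [0,0,7.6,0,0,0,1],
    [0,0,7.6,0,0,0,1],
    [0,0,7.6,0,0,0,1],
    [0,0,7.6,0,0,0,1],
    [0,0,7.6,0,0,0,1],
    [0,0,7.6,0,0,0,1]
  ]
}}

```text
time_s: 46.08
position: [517.2, 201.1, 227.3]
orientation: [0.0, 0.754, 0.657, 0.001]
force: [-0.4, 0.3, 6.0]
finger_gap: 14.9
grip_force: 58.7
```

Call:
{"name": "servo_tool", "arguments": {
  "series": [
    [0,0,-5,0,0,0,1],
    [0,0,-7.3,0,0,0,1],
    [-14.7,16.5,-7.3,0,0,0,1],
    [-14.7,16.5,-7.3,0,0,0,1],
    [-14.7,16.5,-7.3,0,0,0,1],
    [-14.7,16.5,-7.3,0,0,0,1],
    [-14.7,16.5,-7.3,0,0,0,1],
    [-14.7,16.5,-7.3,0,0,0,1],
    [-14.7,16.5,-7.3,0,0,0,1],
    [-14.7,16.5,-7.3,0,0,0,1],
    [-14.7,16.5,-7.3,0,0,0,1]
  ]
}}

```text
time_s: 47.45
position: [659.4, 33.3, 298.9]
orientation: [0.0, 0.754, 0.657, 0.0]
force: [0.1, -0.0, -1.0]
finger_gap: 15.0
grip_force: 61.4
```

```bash
python3 - <<'E'
from pot import *
for i in range(3): bot.grab_frame("top")
o=bot.observe();print(o['time_s'],o['position'],o['finger_gap'],move([659.8,32,225.3],-0.137))
E
```

```text
47.6 [659.60733163  32.92920444 298.82797353] 14.982313823166868 (array([-0.089,  0.031,  7.353]), array([[ 1.0000e-02,  0.0000e+00,  1.0000e-02],
       [-0.0000e+00,  1.0000e-02, -1.7999e+02]]))
```

Call:
{"name": "servo_tool", "arguments": {
  "series": [
    [-0.08,0,4,0,0,0,1],
    [-0.08,0,7.0,0,0,0,1],
    [-0.08,0,7.3,0,0,0,1],
    [-0.08,0,7.35,0,0,0,1],
    [-0.08,0,7.35,0,0,0,1],
    [-0.08,0,7.4,0,0,0,1],
    [-0.08,0,7.4,0,0,0,1]
  ]
}}

```text
time_s: 48.48
position: [659.7, 31.8, 225.2]
orientation: [0.0, 0.754, 0.657, 0.0]
force: [0.4, 0.1, -0.9]
finger_gap: 14.8
grip_force: 61.4
```

Call:
{"name": "servo_tool", "arguments": {
  "series": [
    [0,0,-4,0,0,0,1],
    [0,0,-7.4,0,0,3.8,1],
    [-34.9,-12,-7.4,0,0,3.8,1],
    [-34.9,-12,-7.4,0,0,3.8,1],
    [-34.9,-12,-7.4,0,0,3.8,1],
    [-34.9,-12,-7.4,0,0,3.8,1],
    [-34.9,-12,-7.4,0,0,3.8,1],
    [-34.9,-12,-7.4,0,0,3.8,1],
    [-34.9,-12,-7.4,0,0,3.8,1],
    [-34.9,-12,-5,0,0,3.8,1],
    [-34.9,-12,-3.5,0,0,3.8,1],
    [-34.9,-12,-3.5,0,0,3.8,1]
  ]
}}

```text
time_s: 49.98
position: [492.5, -296.2, 257.9]
orientation: [-0.002, 0.775, 0.632, -0.0]
force: [-0.6, -0.5, -0.4]
finger_gap: 14.8
grip_force: 61.3
```

```bash
python3 - <<'E'
from pot import *
for i in range(4): bot.grab_frame("top")
o=bot.observe();print(o['position'],move([493.7,-297.7,250],-0.203))
E
```

```text
[ 493.62026058 -297.30848447  260.55235251] (array([-0.036,  0.014,  1.055]), array([[ 8.0e-02,  3.0e-02,  0.0e+00],
       [-5.0e-02,  1.2e-01, -1.8e+02]]))
```

Call:
{"name": "servo_tool", "arguments": {
  "series": [
    [-0.02,0,0.9,0,0,0,1],
    [-0.02,0,1.1,0,0,0,1],
    [-0.02,0,1.2,0,0,0,1],
    [-0.02,0,1.3,0,0,0,1],
    [-0.02,0,1.4,0,0,0,1],
    [-0.02,0,1.5,0,0,0,1],
    [-0.02,0,1.6,0,0,0,1],
    [-0.02,0,1.6,0,0,0,1]
  ]
}}

```text
time_s: 51.18
position: [493.2, -297.7, 243.8]
orientation: [0.0, 0.775, 0.632, 0.0]
force: [3.5, 1.1, 0.7]
finger_gap: 14.6
grip_force: 61.5
```

In the hole; press home.

Call:
{"name": "servo_tool", "arguments": {
  "series": [
    [0,0,0.4,0,0,0,1],
    [0,0,0.8,0,0,0,1],
    [0,0,1.2,0,0,0,1],
    [0,0,1.5,0,0,0,1],
    [0,0,1.7,0,0,0,1],
    [0,0,1.9,0,0,0,1],
    [0,0,2.1,0,0,0,1],
    [0,0,2.2,0,0,0,1],
    [0,0,2.2,0,0,0,1]
  ]
}}

```text
time_s: 52.3
position: [493.9, -298.3, 228.8]
orientation: [0.001, 0.775, 0.632, 0.0]
force: [-9.9, 8.1, 43.0]
finger_gap: 14.8
grip_force: 67.5
```

Call:
{"name": "servo_tool", "arguments": {
  "series": [
    [0,0,-0.6,0,0,0,1],
    [0,0,-0.6,0,0,0,4],
    [0,0,-0.6,0,0,0,4],
    [0,0,-0.6,0,0,0,4],
    [0,0,-5,0,0,0,4],
    [0,0,-8,0,0,0,4],
    [0,0,-8,0,0,0,4]
  ]
}}

```text
time_s: 53.18
position: [493.9, -298.5, 304.2]
orientation: [0.003, 0.775, 0.632, 0.001]
force: [0.6, 0.0, -1.4]
finger_gap: 40.0
grip_force: 0.0
```

Call:
{"name": "servo_tool", "arguments": {
  "series": [
    [34.4,-5.6,0,0,0,-3.8,4],
    [34.4,-5.6,0,0,0,-3.8,4],
    [34.4,-5.6,0,0,0,-3.8,4],
    [34.4,-5.6,0,0,0,-3.8,4],
    [34.4,-5.6,0,0,0,-3.8,4],
    [34.4,-5.6,0,0,0,-3.8,4],
    [34.4,-5.6,0,0,0,-3.8,4],
    [34.4,-5.6,0,0,0,-3.8,4],
    [34.4,-5.6,0,0,0,-3.8,4]
  ]
}}

```text
time_s: 54.3
position: [507.5, 49.5, 300.9]
orientation: [-0.0, 0.754, 0.656, -0.001]
force: [-0.0, 0.9, -0.2]
finger_gap: 40.4
grip_force: 0.0
```

```bash
python3 - <<'E'
from pot import *
for i in range(4): bot.grab_frame("scene")
o=bot.observe();print(o['time_s'],o['position'],move([508,50,194],-0.137))
pot()
s=bot.grab_frame("scene");a=cv2.imread("pics/p1.png")[:,:460,::-1].astype(int)
t=bot.grab_frame("top")
cv2.imwrite("pics/z1.png",np.vstack([np.hstack([cv2.resize(s[110:260,210:360],(350,350),interpolation=2),cv2.resize(t[160:310,200:350],(350,350),interpolation=2)]),cv2.resize(t[225:285,320:440],(700,240),interpolation=2)])[:,:,::-1])
E
```

```text
54.5 [507.70139633  49.6834553  301.61635785] (array([ 0.036,  0.026, 10.762]), array([[-0.0000e+00,  0.0000e+00, -1.1000e-01],
       [ 1.0000e-02,  1.0000e-02,  1.7989e+02]]))
```

View pics/z1.png

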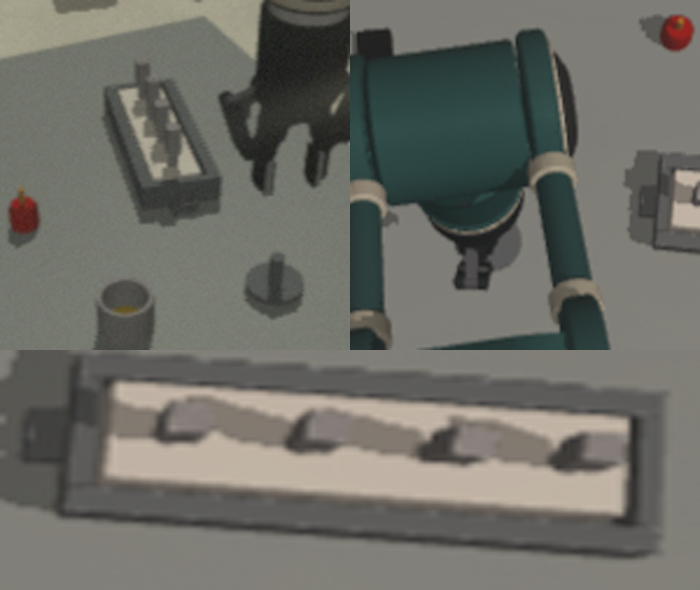

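The base now holds all four pins. In the scene view the pot at (264,239) and the lid at (328,231) have not moved.

Call:
{"name": "servo_tool", "arguments": {
  "series": [
    [0.04,0.03,5,0,0,0,4],
    [0.04,0.03,10,0,0,0,4],
    [0.04,0.03,10.7,0,0,0,4],
    [0.04,0.03,10.7,0,0,0,4],
    [0.04,0.03,10.7,0,0,0,4],
    [0.04,0.03,10.7,0,0,0,0.5],
    [0.04,0.03,10.7,0,0,0,0.5],
    [0.04,0.03,10.7,0,0,0,0.5],
    [0.04,0.03,10.7,0,0,0,0.5],
    [0.04,0.03,10.7,0,0,0,0.5],
    [0.04,0.03,10.7,0,0,0,0.5]
  ]
}}

```text
time_s: 56.02
position: [508.9, 51.0, 196.3]
orientation: [0.001, 0.754, 0.657, 0.001]
force: [-1.4, -0.0, 6.8]
finger_gap: 11.7
grip_force: 58.5
```

Call:
{"name": "servo_tool", "arguments": {
  "series": [
    [0,0,-5,0,0,0,0.5],
    [0,0,-7,0,0,0,0.5],
    [0.3,6,-7,0,0,0,0.5],
    [0.3,12,-7,0,0,0,0.5],
    [0.3,15.3,-7,0,0,0,0.5],
    [0.3,15.3,-7,0,0,0,0.5],
    [0.3,15.3,-7,0,0,0,0.5],
    [0.3,15.3,-7,0,0,0,0.5],
    [0.3,15.3,-7,0,0,0,0.5]
  ]
}}

```text
time_s: 57.15
position: [659.1, 33.1, 264.7]
orientation: [-0.0, 0.754, 0.657, -0.0]
force: [0.6, 0.6, -1.3]
finger_gap: 11.6
grip_force: 58.9
```

```bash
python3 - <<'E'
from pot import *
for i in range(3): bot.grab_frame("scene")
o=bot.observe();print(o['time_s'],o['position'],o['finger_gap'],move([659.8,32,240],-0.137))
E
```

```text
57.3 [659.59343181  33.03815641 264.96466301] 11.370549270501662 (array([-0.1  ,  0.034,  2.496]), array([[ 1.0000e-02, -0.0000e+00, -1.0000e-02],
       [-0.0000e+00, -2.0000e-02,  1.7999e+02]]))
```

Call:
{"name": "servo_tool", "arguments": {
  "series": [
    [-0.04,0.02,1.5,0,0,0,0.5],
    [-0.04,0.02,2.4,0,0,0,0.5],
    [-0.04,0.02,2.8,0,0,0,0.5],
    [-0.04,0.02,3.1,0,0,0,0.5],
    [-0.04,0.02,3.3,0,0,0,0.5],
    [-0.04,0.02,3.5,0,0,0,0.5],
    [-0.04,0.02,3.6,0,0,0,0.5],
    [-0.04,0.02,3.6,0,0,0,0.5]
  ]
}}

```text
time_s: 58.3
position: [660.7, 33.3, 234.4]
orientation: [-0.0, 0.754, 0.657, 0.001]
force: [-10.8, 3.0, 27.5]
finger_gap: 11.6
grip_force: 63.6
```

Call:
{"name": "servo_tool", "arguments": {
  "series": [
    [0,0,-0.25,0,0,0,0.5],
    [0,0,-0.4,0,0,0,0.5],
    [0,0,-0.4,0,0,0,0.5],
    [0,0,-0.4,0,0,0,0.5]
  ]
}}

```text
time_s: 58.8
position: [660.2, 32.8, 235.3]
orientation: [-0.0, 0.754, 0.657, -0.0]
force: [-5.9, 1.1, 14.8]
finger_gap: 11.8
grip_force: 60.8
```

```bash
python3 - <<'E'
from pot import *
im=np.mean([bot.grab_frame("scene").astype(float) for _ in range(6)],0)
o=bot.observe();print(o['position'],o['force'])
g=im.mean(2)[220:264:2,246:284].round().astype(int)
for i,r in enumerate(g): print(220+2*i,' '.join(map(str,r)))
print("pot rim/foot expect",proj("scene",[[659.8,32,40],[659.8,32,0],[659.8,32,46]]))
E
```

```text
[660.18194516  32.82039806 235.37544527] [-7.64781335  1.31475782 13.49199467]
220 114 112 104 97 104 110 113 111 83 42 31 31 34 48 65 69 64 71 73 56 44 32 39 62 75 59 37 48 93 115 118 119 118 118 119 118 118 118
222 116 116 116 116 116 116 115 113 84 42 32 32 39 58 74 69 61 66 68 55 43 34 39 60 75 58 37 50 92 116 118 118 118 118 118 119 119 118
224 115 116 116 115 115 116 116 113 86 41 31 30 36 54 72 69 55 51 55 52 45 34 38 62 74 60 38 51 92 116 118 119 118 118 118 118 118 119
226 115 116 116 115 116 116 115 104 81 52 35 30 36 56 72 71 56 49 53 53 43 36 38 62 73 59 41 49 78 104 114 118 118 118 119 118 118 119
228 116 116 115 116 115 109 95 84 81 68 49 36 36 55 71 75 61 48 54 54 48 39 39 63 75 74 75 82 84 86 93 109 118 119 119 120 119 120
230 115 115 115 116 110 95 85 83 83 81 72 55 46 57 70 76 60 48 53 51 51 52 51 63 76 80 83 84 84 84 86 101 114 119 119 118 119 119
232 117 116 115 116 106 90 83 83 83 84 83 83 82 75 71 70 59 49 54 53 56 67 75 79 84 84 84 85 84 85 87 99 113 119 119 119 118 120
234 115 116 117 115 107 90 84 83 83 83 83 81 78 77 67 56 54 54 54 53 54 53 52 55 60 73 83 85
[... 1268 characters left out ...]
 74 74 76 74 75 73 72 70 70 68 67 67 73 99 118 119 120 119 119 119 120 121
256 117 117 115 112 94 74 71 70 71 71 73 74 74 74 74 74 75 74 74 75 74 72 70 72 71 69 69 71 75 99 116 120 118 120 119 121 120 120
258 116 117 117 110 91 74 71 72 69 72 71 71 71 72 70 72 73 73 71 71 71 70 72 70 70 69 73 71 73 84 106 118 119 120 119 120 118 119
260 116 116 111 92 74 70 70 71 71 70 70 71 70 71 72 70 70 72 71 70 72 71 72 70 71 71 72 71 72 95 114 119 119 120 119 118 120 118
262 116 117 112 94 74 72 71 70 70 71 71 72 71 70 71 72 72 71 71 72 71 70 71 72 71 72 71 70 75 98 116 119 119 120 119 119 120 119
pot rim/foot expect [[264.64848118 236.65290133]
 [265.02901338 249.80749239]
 [264.58937952 234.60982042]]
```

```bash
python3 - <<'E'
from pot import *
a=cv2.imread("pics/d2.png").mean(2)
print("col",[(r,int(a[r,160:176].mean())) for r in range(384,500,4)])
for r in (436,440,444): print(r,[(c,int(a[r-2:r+3,c].mean())) for c in range(96,244,4)])
print("lid",[(r,int(a[r,460:478].mean())) for r in range(350,450,4)])
for r in (408,414): print(r,[(c,int(a[r-2:r+3,c].mean())) for c in list(range(416,440,3))+list(range(540,562,3))])
E
```

```text
col [(384, 117), (388, 117), (392, 117), (396, 113), (400, 95), (404, 78), (408, 73), (412, 73), (416, 72), (420, 76), (424, 77), (428, 75), (432, 78), (436, 77), (440, 76), (444, 75), (448, 74), (452, 75), (456, 75), (460, 70), (464, 70), (468, 79), (472, 91), (476, 92), (480, 82), (484, 75), (488, 74), (492, 74), (496, 75)]
436 [(96, 116), (100, 114), (104, 112), (108, 112), (112, 111), (116, 97), (120, 75), (124, 61), (128, 62), (132, 68), (136, 69), (140, 71), (144, 72), (148, 71), (152, 72), (156, 75), (160, 76), (164, 77), (168, 79), (172, 77), (176, 74), (180, 75), (184, 75), (188, 73), (192, 72), (196, 72), (200, 72), (204, 71), (208, 67), (212, 67), (216, 74), (220, 91), (224, 105), (228, 108), (232, 109), (236, 116), (240, 119)]
440 [(96, 115), (100, 112), (104, 109), (108, 109), (112, 111), (116, 98), (120, 75), (124, 61), (128, 63), (132, 67), (136, 66), (140, 67), (144, 70), (148, 71), (152, 73), (156, 77), (160, 76), (164, 75), (168, 77), (172, 78), (176, 74), (180, 74), (184, 73), (188, 72), (192, 72), (196, 73), (200, 71), (204, 68), (208, 66), (212, 66), (216, 75), (
[... 452 characters left out ...]
01), (232, 102), (236, 113), (240, 118)]
lid [(350, 115), (354, 114), (358, 111), (362, 100), (366, 87), (370, 80), (374, 80), (378, 81), (382, 80), (386, 80), (390, 79), (394, 78), (398, 79), (402, 77), (406, 77), (410, 76), (414, 78), (418, 80), (422, 77), (426, 81), (430, 79), (434, 76), (438, 73), (442, 66), (446, 58)]
408 [(416, 118), (419, 115), (422, 107), (425, 96), (428, 86), (431, 82), (434, 81), (437, 84), (540, 84), (543, 85), (546, 84), (549, 92), (552, 104), (555, 114), (558, 119), (561, 117)]
414 [(416, 117), (419, 113), (422, 105), (425, 90), (428, 78), (431, 76), (434, 79), (437, 84), (540, 85), (543, 86), (546, 86), (549, 93), (552, 105), (555, 113), (558, 118), (561, 119)]
```

```bash
python3 - <<'E'
from h import *
from scipy.optimize import least_squares as L
def fit(px,z,r):
    p=plane("scene",(np.array(px,float)+.5)/5-.5+[230,150],z); s=L(lambda c:np.hypot(*(p-c).T)-r,p.mean(0)); return s.x,s.fun
print("pot",fit([[168,399],[168,481],[117.5,440],[218.5,440]],40,np.array([27,27,22,22])))
print("lid",fit([[469,363],[424,411],[551.5,411]],12,29))
def f2(px,z,r):
    p=plane("scene",px,z); s=L(lambda c:np.hypot(*(p-c).T)-r,p.mean(0)); return s.x,s.fun
print("flange now",f2([[250.7,232],[277.1,232],[252.6,226.8]],52,29))
E
```

```text
pot (array([663.54075335,  32.83799602]), array([-1.35845226, -1.34154585, -0.29488638, -0.29792136]))
lid (array([509.9895959 ,  46.27019317]), array([0.23140778, 0.67452019, 0.71910735]))
flange now (array([659.07077429,  27.46690088]), array([-0.54466317, -0.76878537, -0.25543017]))
```

Call:
{"name": "servo_tool", "arguments": {
  "series": [
    [0,0,-0.8,0,0,0,0.5],
    [0.48,0.24,-0.8,0,0,0,0.5],
    [0.48,0.24,-0.8,0,0,0,0.5],
    [0.48,0.24,-0.8,0,0,0,0.5],
    [0.48,0.24,-0.3,0,0,0,0.5],
    [0.48,0.24,0,0,0,0,0.5],
    [0.48,0.24,0.2,0,0,0,0.5],
    [0.48,0.24,0.3,0,0,0,0.5],
    [0.48,0.24,0.3,0,0,0,0.5]
  ]
}}

```text
time_s: 60.22
position: [663.0, 36.9, 230.5]
orientation: [-0.0, 0.754, 0.657, -0.0]
force: [-3.3, 0.1, 4.9]
finger_gap: 11.7
grip_force: 59.5
```

Call:
{"name": "servo_tool", "arguments": {
  "series": [
    [0,0,0.1,0,0,0,0.5],
    [0,0,0.1,0,0,0,0.5],
    [0,0,-0.05,0,0,0,0.5],
    [0,0,-0.05,0,0,0,4],
    [0,0,-0.05,0,0,0,4],
    [0,0,-0.05,0,0,0,4],
    [0,0,-5,0,0,0,4],
    [0,0,-10,0,0,0,4],
    [-6,-20,-12,0,0,0,4],
    [-6,-20,-12,0,0,0,4],
    [-6,-20,-12,0,0,0,4],
    [-6,-20,-12,0,0,0,4]
  ]
}}

```text
time_s: 61.72
position: [453.6, 4.6, 349.2]
orientation: [-0.0, 0.754, 0.657, -0.001]
force: [-0.1, -0.4, 0.9]
finger_gap: 39.9
grip_force: 0.0
```

```bash
python3 - <<'E'
from pot import *
im=np.mean([bot.grab_frame("scene").astype(float) for _ in range(6)],0)
o=bot.observe();print(o['time_s'],o['position'],o['force'])
g=im.mean(2)[208:256:2,246:284].round().astype(int)
for i,r in enumerate(g): print(208+2*i,' '.join(map(str,r)))
pot()
print(proj("scene",[[663.5,32.8,z] for z in (0,40,46,52,78,84)]))
E
```

```text
62.025 [457.91703409   4.95105026 349.97971673] [ 0.59283322 -0.07626761  0.19286146]
208 113 114 114 113 112 114 113 114 114 116 114 114 115 115 115 114 115 115 116 115 116 115 115 115 115 114 115 116 116 115 116 115 115 115 115 116 115 116
210 114 114 113 115 113 113 114 114 114 114 114 114 115 114 114 116 115 114 115 115 116 115 116 115 117 116 116 115 116 116 116 116 117 116 116 117 115 116
212 114 113 113 114 114 114 114 114 114 116 113 115 115 114 116 115 116 115 116 116 116 116 116 116 116 116 116 116 117 116 116 116 115 117 116 116 116 116
214 114 113 115 113 114 115 116 114 114 114 115 115 115 114 115 115 116 114 115 116 115 115 115 116 116 117 116 116 116 117 116 117 116 116 116 118 116 116
216 114 113 114 114 115 114 114 115 114 115 115 116 115 116 115 115 116 115 115 115 116 116 118 115 116 117 117 116 116 117 116 116 116 116 116 116 116 117
218 114 114 115 115 115 115 115 114 114 115 115 115 116 115 115 115 115 115 116 116 115 115 116 115 116 115 116 116 117 118 116 116 117 117 117 118 117 117
220 114 114 115 114 115 114 115 115 115 114 115 116 114 114 115 115 115 115 11
[... 1832 characters left out ...]
6
248 114 115 116 115 113 97 73 68 68 70 71 74 72 73 76 76 76 74 74 74 73 74 72 71 71 70 70 66 64 71 100 116 118 118 118 118 118 117
250 115 115 115 116 114 97 71 66 69 70 70 73 73 75 74 74 75 73 75 76 74 72 71 71 71 70 66 65 64 79 103 116 118 118 118 118 117 118
252 115 114 114 114 114 96 71 67 69 71 71 73 72 73 73 74 74 75 74 73 73 72 73 71 68 68 66 64 64 75 103 116 118 117 118 118 118 118
254 115 115 116 114 102 81 71 70 72 71 70 72 75 73 74 75 75 74 73 73 75 73 71 70 70 68 67 68 73 98 116 118 118 118 118 117 116 118
[[263.64546636 250.54665715]
 [263.22160437 237.38643217]
 [263.15576815 235.34232487]
 [263.08931944 233.27920056]
 [262.79408449 224.11263591]
 [262.72422009 221.94346   ]]
```

```bash
python3 -c "
from workcell import bot
print(bot.job_done())"
```

```text
the job is handed in; nothing more can be done
None
```

The job is handed in at about 62 s of the 210 s allowed: all four pins were dipped in the pot and pressed to the stop in holes 1 to 4, in order. The lid is back on the pot and level, and the block and red plug were left alone; I had no verdict back from the judging.

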